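# Oil dipstick check on the bench press power pack

### The job

Check the oil of the bench press's hydraulic power pack: fold its yellow cover up until it stands upright, then gently slide the orange-handled dipstick down the slanted neck underneath until its collar stops on the rim, and draw it right out again. Finish with the dipstick still held in the gripper, level in the air over its drip tray with the marked face of the tip up and nothing else touching it, ready to be read. Leave the cover standing, and leave the tray and the other things on the bench where they are.

Things in the scene. Friction and masses are not known exactly. Their poses are not given: they have to be found in the camera images.
- powerpack: Hydraulic power pack at the robot's right, fixed: grey tank 240 (x) by 360 (y) by 160 mm high, front facing its own -x; origin: middle of its underside, z up. Blue vertical motor on the +y end, 355 mm high. At the -y end a bay 130 mm wide (middle at y = -95 mm) cuts the front top edge as a 45 degree slope, from 70 mm height at the front to the top 90 mm behind the front.
- neck: Slanted steel guide tube in that bay, fixed, with a brass rim 32 mm across. Origin: middle of its mouth, 135 mm above the bench, 25 mm behind the tank's front. z: out along the bore (up and forward, 45 degrees); x: up and back; y level. The bore is 18 mm wide at the mouth, narrows from 8 to 22 mm depth to 11 mm, and is 155 mm deep.
- cover (a joint): Hinge of the yellow sheet-metal cover over the bay, rad: 0 closed (level, on the tank's top), grows as its front edge swings up and back; 1.57 upright; end stop at 1.95. It may start slightly open. The hinge is stiff (3 to 6 N at the handle) and the cover stays at any angle where it is left.
- cover_hinge (a point): Middle of the cover's hinge line, 161 mm above the bench; the line is the power pack's y direction. The cover is 136 mm deep from this line, 138 mm wide, 4 mm thick, with a 14 mm lip turned down at the front edge.
- cover_handle (a point): Middle of the cover's handle: a round steel bar 10 mm thick, 70 mm long, parallel to the hinge, 117 mm from the hinge line and 35 mm above the outer face of the cover (closed: 39 mm above the hinge line), on two posts at its ends. It can be pinched from above and turns between the fingers as the cover swings.
- gauge: Dipstick, about 0.1 kg: steel rod 8 mm thick, 150 mm long, the last 45 mm flattened (7 by 5 mm) with black and red marks on its +z face only; aluminium collar 28 mm across, 8 mm thick; orange handle. Origin: on the axis at the collar's stop face (towards the tip); x along the rod to the tip, z out of the marked face. Starts level, marks up, in the drip tray's notches.
- gauge_handle (a point): Centre of the dipstick's orange handle, 64 mm behind the stop face on the rod's axis: 84 mm long (along x), 16 mm wide (y), 20 mm high (z), flat sides. At the start it sticks out beyond the tray's -x end, its centre 36 mm above the bench.
- gauge_tip (a point): Very end of the dipstick's tip, on the axis, 150 mm from the stop face.
- tray: Open steel drip tray, 190 (x) by 110 (y) by 46 mm high, 0.8 kg, loose; origin at the middle of its underside, z up. The dipstick lies along its x, tip towards +x, in notches 11 mm wide and 14 mm deep in its -x end wall and in a plate across it 10 mm beyond its middle; the collar's stop face starts 2 mm outside the -x end.
- ornament_a: Loose gold ornament dome, 62 mm across, 25 mm high, at the left. Leave alone.
- ornament_b: Another gold ornament dome, on the far side. Leave alone.
- wrench: Steel wrench lying beyond the drip tray. Leave alone.
- oil_bottle: Grey bottle with red cap, 64 mm across, 170 mm high, standing beyond the tray. Leave alone.
- water_bottle: Clear bottle with blue cap, 64 mm across, 200 mm high, standing at the robot's left. Leave alone.
- tape: Roll of brown packing tape, 100 mm across, 48 mm high, lying flat at the left. Leave alone.
- screwdriver: Screwdriver lying at the left. Leave alone.
Mind the look-alikes: they are no part of the job. Of the things like the tray, leave any that is blue; of the rest the larger one is meant.

How it is judged:
On the way, in this order (a step that is already met when the one before it is completed fails the run):
1. the cover stands upright and still (value of joint cover between 1.37 and 1.77 rad and velocity of joint cover between -0.05 and 0.05 rad/s), for 0.3 s.
2. the dipstick is in the neck, its collar stopped on the rim (distance between gauge and neck below 0.004 m and angle between the x axis of gauge and the z axis of neck, either way round below 0.1 rad and z of gauge_tip in the frame of neck below -0.14 m), for 0.2 s.
3. the dipstick is drawn right out of the neck (z of gauge_tip in the frame of neck above 0.01 m), for 0.1 s.
At the end, for the whole second after the job is handed in: Dipstick still gripped and at rest: rod within 8 degrees of level, marked face within 20 degrees of straight up, tip over the drip tray's outline, 75 to 400 mm above the bench, touching nothing else; cover within 11 degrees of upright (1.37 to 1.77 rad); tray moved under 30 mm (value of joint cover between 1.37 and 1.77 rad and angle between gauge's own x axis and vertical between 1.4308 and 1.7108 rad and angle between gauge's own z axis and vertical below 0.35 rad and x of gauge_tip in the frame of tray between -0.095 and 0.095 m and y of gauge_tip in the frame of tray between -0.055 and 0.055 m and height (world z) of gauge_tip between 0.075 and 0.4 m and contact force between the fingers and gauge above 1 N and contact force between gauge and tray below 0.1 N and contact force between gauge and powerpack below 0.1 N and linear speed of gauge below 0.03 m/s and distance of tray from where it was at the start of the episode below 0.03 m and contact force between gauge and ornament_a below 0.1 N and contact force between gauge and ornament_b below 0.1 N and contact force between gauge and wrench below 0.1 N and contact force between gauge and oil_bottle below 0.1 N and contact force between gauge and water_bottle below 0.1 N and contact force between gauge and tape below 0.1 N and contact force between gauge and screwdriver below 0.1 N); the arm keeps its last pose, push and grip.
It fails at once if the dipstick is forced into the neck or against the power pack (more than 40 N) (contact force between gauge and powerpack above 40 N).
It fails at once if the drip tray is pushed away (more than 30 mm) (distance of tray from where it was at the start of the episode above 0.03 m).
It fails at once if another thing on the bench is disturbed (more than 30 mm) (distance of any of ornament_a, ornament_b, wrench, oil_bottle, water_bottle, tape, screwdriver from where it was at the start of the episode above 0.03 m).
It also fails if it takes over 72 s, if anything falls off the work surface, if the arm or the gripper's body presses on something with over 40 N, if the wrist force passes 120 N, or if a joint passes its speed limit or range.

### The arm

A 6-joint arm with a two-finger parallel gripper is mounted at the origin on the work surface. World frame = base frame: x ahead of the robot, y to its left, z up, the work surface at z = 0. Lengths are in m, angles in rad, forces in N, time in s.
With the tool pointing down it reaches from about 0.35 to 0.975 m from the base axis. Payload 4.9 kg.
Tool frame: the origin (TCP) lies at the very end of the fingers, on their centre line; the grasp point (between the pads) lies manip.grip_point_offset behind it (manip.grip_point_offset is the distance from the TCP to the grasp point, in m); z points along the fingers, y is the direction in which the jaws open and shut (so a half turn about z gives the same grasp; the last joint's range is limited). The gripper opens to 85 mm and grips with 20 to 120 N. Pads are 22 mm wide; open, the fingers measure 114 mm over their backs; the gripper's body (76 mm by 85 mm) begins 54 mm behind the grasp point. The pads swing forward as they close: fully open they stand 13 mm farther back than shut.
Start: joints at [1.046, 0.053, 1.613, -0, 1.476, -0.119], TCP at [0.247, 0.574, 0.231] pointing down, gripper open.
Joint ranges: [-3.01, 3.01], [-1.01, 2.22], [0.06, 2.58], [-1.02, 4.17], [0.09, 2.62], [-3.14, 3.14]. Speed limits (rad/s): [2.57, 2.57, 3.14, 3.14, 3.14, 3.14].

### API

Orientations are given as a unit quaternion [w, x, y, z].
In Python, from plant import status, grab_frame, camera_params, ticket, boxes_of, outline_of, manip gives the robot as it stands. The module is installed in compiled form; this text tells all that it offers.
- The arm moves only by the tool play_rows, never from a script. Its argument "deltas" is a list of rows, each a list of 2 entries, a list of its own where there are three numbers: the shift along the world's x, y, z in m, then the turn about the world's z in rad. A call has 1 to 5 rows; each row is the pose to reach, as a shift and turn from the pose commanded when the call began; what a row does not reach only later rows make up. A row lasts 1/8 s, in which the tool goes at most 62.5 mm and 10.7 degrees, less where a joint would pass 70% of its speed; a pose out of reach is approached as far as the arm can. A call with a gripper value outside its range is refused whole. "grip" is the opening, from -1 (shut) to 1 (fully open), set as the call begins (left out, the last holds). The fingers move at their own pace and stop on an object; the grip force is fixed at half the most. Time passes only in rows, so rows that repeat a pose let the fingers close. It gives the time, the measured TCP pose, the force and the opening at its end, in the units of the state.
- status.state(): the state, without advancing time (a new reading comes with each control period).
- grab_frame(name): name is "scene" or "side" or "wrist"; returns (picture, depth): 384x512x3 uint8, blue, green, red; 384x512 float32, m along the optical axis (not along the pixel's ray), 0 where there is no reading.
- camera_params(name): a dict with "mtx" (3x3 intrinsics, pixels), "world_from_camera" (4x4, takes a point from camera to world coordinates). Camera axes: x right, y up, looking along -z (the intrinsics and any distortion apply to the point x, -y, -z); pixel columns grow to the right and rows downward; lengths in m; the calibration is good to about 2 mm. A picture is of the moment at which its call begins: read the wrist's pose just before it. camera_params takes no time and is no camera call; for the wrist camera it gives the pose at the moment of the call.
- ticket.job_done(): hands the job in, once; it reports no verdict.
Trained networks look in the newest picture that a camera, given by its name, has taken for a name from the list of things; names that differ only in an ending like _2 or _b are one class to them, and where a whole thing is asked for, a point or a joint stands for the part that bears it (a point fixed in the world has none). Each returns a list of dicts, best first, with "confidence" (0 to 1); they miss things now and then, are a little off and sometimes report something else, mostly with a low value. They report only what shows in the picture. A call takes as long as a camera call. They do not tell look-alikes from the thing itself.
- boxes_of(camera, name): "box" ([left, top, right, bottom] in pixels, round what is visible of it).
- outline_of(camera, name): "region" (384x512 bool, what is visible of it) and "box" ([left, top, right, bottom] in pixels, round what is visible of it).
The state is a dict: "time": time; "joint_pos": joint angles; "joint_vel": joint speeds; "joint_efforts": joint torques, N m; "tool_pos": TCP position; "tool_rot": TCP orientation; "contact_force": force on the tool from outside, world axes, zero at the start; "ft_torque": the same for the moment, N m; "gripper_width": opening from 0.0 (shut) to 1.0 (fully open).
Only numpy, scipy, OpenCV 4.12 (cv2) and the standard library are available. Lean on these libraries where they do the work, as an engineer would, in place of code of your own. Each camera call takes 0.05 s, during which the arm holds its last target.

## Working session

There is one attempt and no reset: what is moved stays moved. The work goes in short steps, Python scripts to look and compute and a tool call to move; the robot and the scene stay as the last step left them, time stands still between calls to the robot, and variables do not carry over. Pictures are saved under pics/ and viewed, and the job is handed in when it is done.

Besides the shell and the picture viewer there is one more tool, called after "Emit:" by a JSON object that holds its "api" and its "payload", one argument or row to a line. play_rows: Moves the arm, as the interface text tells. Its arguments: {"type":"object","properties":{"deltas":{"type":"array"},"grip":{"type":"number"}},"required":["deltas"]}

```bash
mkdir -p pics; cat > h.py <<'E'
import numpy as np, cv2
from plant import status, grab_frame, camera_params, ticket, boxes_of, outline_of, manip
def shot(n,f):
    p,d=grab_frame(n); c=camera_params(n); cv2.imwrite('pics/%s.png'%f,p); np.savez('pics/%s.npz'%f,p=p,d=d,K=c['mtx'],T=c['world_from_camera']); return p,d,c
def cloud(d,c):
    K=np.array(c['mtx']);T=np.array(c['world_from_camera'])
    v,u=np.mgrid[:d.shape[0],:d.shape[1]]
    x=(u-K[0,2])/K[0,0]*d; y=(v-K[1,2])/K[1,1]*d
    P=np.stack([x,-y,-d],-1)
    return P@T[:3,:3].T+T[:3,3]
def proj(P,c):
    K=np.array(c['mtx']);T=np.array(c['world_from_camera'])
    q=(np.atleast_2d(P)-T[:3,3])@T[:3,:3]; q=q*[1,-1,-1]
    return np.c_[q[:,0]/q[:,2]*K[0,0]+K[0,2], q[:,1]/q[:,2]*K[1,1]+K[1,2]]
E
python3 - <<'E'
from h import *
print({k:np.round(v,3) for k,v in status.state().items()}); print([ (a,getattr(manip,a)) for a in dir(manip) if a[0]!='_'])
for n in ['scene','side']:
    p,d,c=shot(n,n+'0'); print(n,c['mtx'],np.round(c['world_from_camera'],3), [k for k in c])
    for t in ['powerpack','neck','cover','cover_handle','gauge','gauge_handle','tray','wrench','oil_bottle','ornament_a','water_bottle','tape','screwdriver']:
        print(n,t,[(np.round(b['box']).astype(int).tolist(),round(b['confidence'],2)) for b in boxes_of(n,t)])
E
```

```text
{'time': np.float64(0.0), 'joint_pos': array([ 1.046,  0.053,  1.614, -0.   ,  1.476, -0.119]), 'joint_vel': array([ 0.001,  0.   ,  0.   ,  0.001, -0.001,  0.001]), 'joint_efforts': array([ 0.0000e+00, -3.9367e+01, -3.7018e+01,  0.0000e+00,  7.0000e-03,
        0.0000e+00]), 'tool_pos': array([0.246, 0.574, 0.23 ]), 'tool_rot': array([-0.   ,  0.201,  0.979, -0.001]), 'contact_force': array([-0.876,  0.213, -1.184]), 'ft_torque': array([-0.049,  0.008,  0.007]), 'gripper_width': np.float64(1.001)}
[('IKError', <class 'plant.IKError'>), ('grip_point_offset', 0.0187)]
scene [[380.50315105   0.         260.60224041]
 [  0.         380.50315105 190.43456548]
 [  0.           0.           1.        ]] [[-0.383 -0.794  0.471  1.008]
 [ 0.924 -0.331  0.194  0.263]
 [ 0.002  0.51   0.86   1.047]
 [ 0.     0.     0.     1.   ]] ['mtx', 'world_from_camera']
scene powerpack [([52, 107, 211, 254], 0.95)]
scene neck []
scene cover [([138, 120, 205, 176], 0.98)]
scene cover_handle [([140, 120, 208, 174], 0.86)]
scene gauge [([237, 199, 317, 209], 0.84), ([379, 186, 420, 214], 0.38), ([50, 106, 21
[... 830 characters left out ...]
4], 0.9)]
side neck []
side cover [([304, 202, 381, 261], 0.86)]
side cover_handle [([303, 200, 383, 260], 0.84)]
side gauge [([212, 195, 270, 216], 0.76)]
side gauge_handle [([215, 196, 289, 227], 0.75), ([272, 171, 288, 182], 0.39)]
side tray [([234, 289, 302, 379], 0.87), ([233, 197, 305, 248], 0.79), ([157, 203, 188, 239], 0.67)]
side wrench [([315, 194, 331, 205], 0.45), ([294, 136, 471, 332], 0.28)]
side oil_bottle [([299, 140, 323, 194], 0.57)]
side ornament_a [([191, 178, 212, 187], 0.69), ([272, 169, 291, 186], 0.68)]
side water_bottle [([156, 124, 178, 186], 0.63)]
side tape [([123, 174, 153, 202], 0.95), ([300, 140, 323, 195], 0.71)]
side screwdriver [([196, 158, 216, 174], 0.56)]
```

View pics/scene0.png

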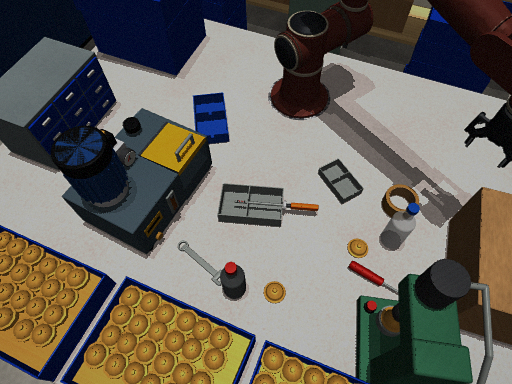

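View pics/side0.png

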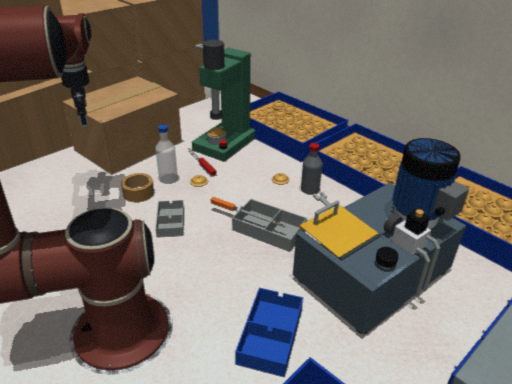

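```bash
python3 - <<'E'
from h import *
for n in ['scene','side']:
    z=np.load('pics/%s0.npz'%n); c={'mtx':z['K'],'world_from_camera':z['T']}; W=cloud(z['d'],c); p=z['p']
    hsv=cv2.cvtColor(p,cv2.COLOR_BGR2HSV)
    def rep(name,m):
        P=W[m&(z['d']>0)]; 
        r=cv2.minAreaRect((P[:,:2]*1000).astype(np.float32)); print(n,name,len(P),'med',np.round(np.median(P,0),3),'zpct',np.round(np.percentile(P[:,2],[2,50,98]),3),'rect',np.round(r[0],1),np.round(r[1],1),round(r[2],2)); print(np.round(cv2.boxPoints(r)).tolist()); return P
    v,u=np.mgrid[:384,:512]
    yel=(hsv[...,0]>20)&(hsv[...,0]<32)&(hsv[...,1]>180)
    b=[135,115,210,180] if n=='scene' else [300,195,385,265]
    inb=lambda b:(u>=b[0])&(u<b[2])&(v>=b[1])&(v<b[3])
    rep('cover',yel&inb(b))
    b=[282,198,322,214] if n=='scene' else [205,192,242,214]
    org=(hsv[...,0]>4)&(hsv[...,0]<20)&(hsv[...,1]>150)
    rep('ghandle',org&inb(b))
    b=[215,178,290,234] if n=='scene' else [228,194,310,252]
    P=W[...,2]
    rep('trayrim',inb(b)&(P>0.040)&(P<0.05)&~org)
    # tank top
    b=[50,100,215,256] if n=='scene' else [290,130,475,336]
    m=inb(b)&(abs(P-0.16)<0.006)&~yel
    rep('tanktop',m); rep('tankall',inb(b)&(P>0.02)&(P<0.166))
E
```

```text
scene cover 1503 med [ 0.491 -0.233  0.167] zpct [0.162 0.167 0.173] rect [ 484.1 -251.6] [187.3 138.9] 84.89
[[407.0, -339.0], [545.0, -351.0], [562.0, -165.0], [423.0, -152.0]]
scene ghandle 171 med [0.459 0.177 0.043] zpct [0.031 0.043 0.048] rect [454.7 184. ] [33.7 94.7] 34.93
[[414.0, 213.0], [468.0, 136.0], [496.0, 155.0], [441.0, 232.0]]
scene trayrim 347 med [0.5   0.028 0.044] zpct [0.04  0.044 0.049] rect [501.2  32. ] [113.3 207.8] 17.08
[[417.0, 115.0], [478.0, -84.0], [586.0, -51.0], [525.0, 148.0]]
scene tanktop 4705 med [ 0.615 -0.265  0.159] zpct [0.155 0.159 0.164] rect [ 567.1 -395.2] [458.7 361.6] 85.19
[[368.0, -609.0], [728.0, -639.0], [767.0, -182.0], [406.0, -151.0]]
scene tankall 9910 med [ 0.592 -0.256  0.156] zpct [0.026 0.156 0.165] rect [ 539.8 -383.5] [614.8 531.6] 23.59
[[152.0, -263.0], [364.0, -750.0], [928.0, -504.0], [715.0, -17.0]]
side cover 1906 med [ 0.48  -0.235  0.17 ] zpct [0.165 0.17  0.175] rect [ 480.5 -270.5] [213.3 139.9] 83.31
[[399.0, -368.0], [538.0, -385.0], [562.0, -173.0], [423.0, -156.0]]
side ghandle 137 med [0.452 0.172 0.044] zpct [0.033 0.044 0.049] rect [452.8 173.9] [17.2 81.5] 18.35
[[432.0, 210.0], [457.0, 133.0], [474.0, 138.0], [448.0, 215.0]]
side trayrim 482 med [0.489 0.022 0.044] zpct [0.04  0.044 0.049] rect [495.6  43.8] [117.7 239.4] 18.21
[[402.0, 139.0], [477.0, -88.0], [589.0, -52.0], [514.0, 176.0]]
side tanktop 4767 med [ 0.538 -0.324  0.161] zpct [0.156 0.161 0.165] rect [ 584.1 -170.6] [532.7 362.9] 85.49
[[382.0, -422.0], [744.0, -450.0], [786.0, 81.0], [424.0, 109.0]]
side tankall 17719 med [ 0.586 -0.271  0.081] zpct [0.025 0.081 0.164] rect [ 805.9 -190.1] [967.7 604.8] 43.19
[[246.0, -301.0], [660.0, -742.0], [1366.0, -79.0], [952.0, 361.0]]
```

```bash
python3 - <<'E'
import cv2
a=cv2.imread('pics/scene0.png')[90:260,40:330]; cv2.imwrite('pics/c1.png',cv2.resize(a,None,fx=2.7,fy=2.7,interpolation=3))
a=cv2.imread('pics/side0.png')[130:340,200:480]; cv2.imwrite('pics/c2.png',cv2.resize(a,None,fx=2.7,fy=2.7,interpolation=3))
E
```

```text
(no output)
```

View pics/c1.png

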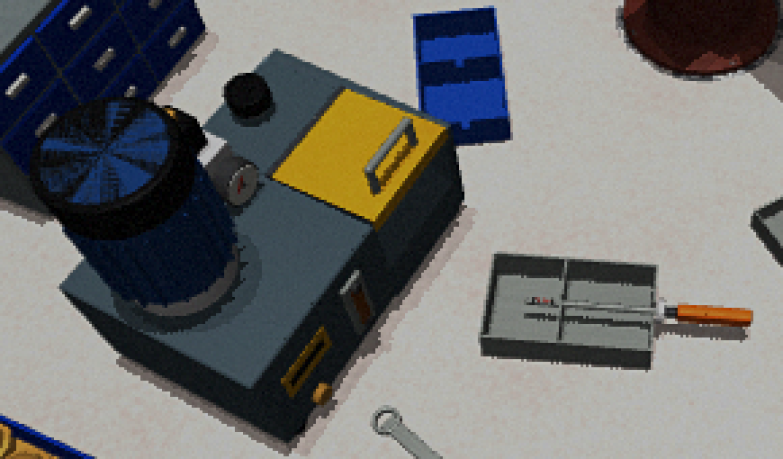

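View pics/c2.png

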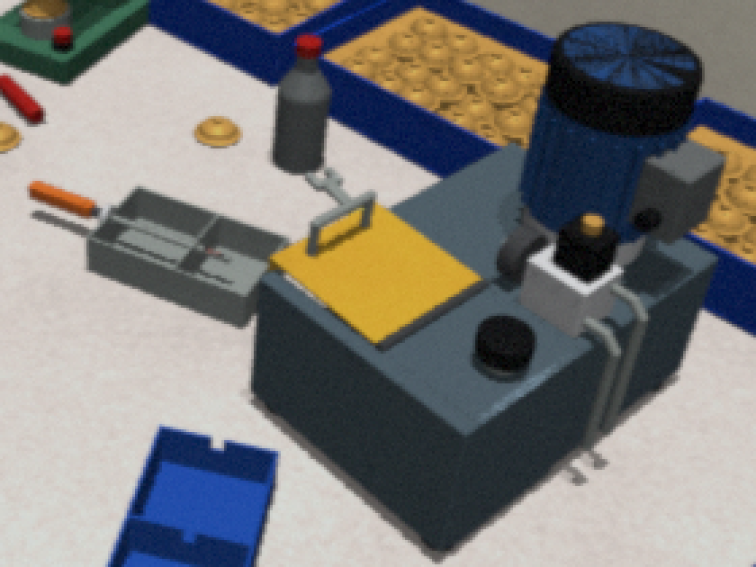

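```bash
python3 - <<'E'
from h import *
ang=np.deg2rad(-94.6)
for n in ['scene','side']:
    z=np.load('pics/%s0.npz'%n); c={'mtx':z['K'],'world_from_camera':z['T']}; W=cloud(z['d'],c); ok=z['d']>0
    for lab,lo,hi in [('top',.150,.172),('bar',.188,.22)]:
        m=ok&(W[...,2]>lo)&(W[...,2]<hi)&(W[...,0]>.35)&(W[...,0]<.85)&(W[...,1]<-.1)&(W[...,1]>-.48)
        if lab=='bar': m&=(W[...,0]<.6)&(W[...,1]>-.28)
        # keep largest component
        k,l,s,_=cv2.connectedComponentsWithStats(m.astype(np.uint8)); i=1+np.argmax(s[1:,4]); P=W[l==i]
        r=cv2.minAreaRect((P[:,:2]*1000).astype(np.float32)); print(n,lab,len(P),np.round(r[0],1),np.round(r[1],1),round(r[2],2),np.round(np.median(P,0),3),np.round(P.mean(0),3))
        best=None
        for a in np.deg2rad(np.arange(-100,-88,.25)):
            ex=np.array([np.cos(a),np.sin(a)]);ey=np.array([-ex[1],ex[0]])
            q=P[:,:2]@np.c_[ex,ey]
            lo_,hi_=np.percentile(q,[.5,99.5],axis=0); s=np.prod(hi_-lo_)
            if best is None or s<best[0]: best=(s,np.rad2deg(a),lo_,hi_,ex,ey)
        s,a,lo_,hi_,ex,ey=best; ctr=(lo_+hi_)/2; print('  yaw',a,'size',hi_-lo_,'ctr',ctr[0]*ex+ctr[1]*ey,'front',lo_[0],'-y end',lo_[1])
        if lab=='bar': print(np.round(np.percentile(P[:,2],[5,50,95]),3))
E
```

```text
scene top 6279 [ 575.7 -289.6] [247.3 362. ] 85.08 [ 0.574 -0.254  0.159] [ 0.582 -0.262  0.161]
  yaw -95.75 size [0.24066139 0.35723147] ctr [ 0.57734757 -0.28967113] front 0.11003962204965394 -y end 0.4248485117364671
scene bar 122 [ 490.8 -180.9] [11.3 79.5] 85.52 [ 0.494 -0.181  0.209] [ 0.494 -0.18   0.206]
  yaw -94.75 size [0.01107481 0.07855836] ctr [ 0.49108628 -0.18081887] front 0.13399446965442316 -y end 0.46509374680244786
[0.19  0.209 0.213]
side top 5963 [ 571.6 -304.6] [264.3 360.5] 84.1 [ 0.487 -0.279  0.162] [ 0.504 -0.288  0.163]
  yaw -95.25 size [0.25310142 0.34015387] ctr [ 0.56410456 -0.302345  ] front 0.12290945586531449 -y end 0.41932622575970396
side bar 153 [ 488.6 -184.9] [12.6 79.3] 84.45 [ 0.485 -0.186  0.209] [ 0.486 -0.186  0.206]
  yaw -94.75 size [0.0112865  0.07905242] ctr [ 0.48860095 -0.18520731] front 0.13846779994990432 -y end 0.4627333311880372
[0.191 0.209 0.214]
```

Emit:
{"api": "play_rows", "payload": {
  "deltas": [
    [[0.02, -0.02, 0.05], 0.05],
    [[0.04, -0.06, 0.1], 0.12],
    [[0.07, -0.12, 0.13], 0.2],
    [[0.09, -0.17, 0.15], 0.25],
    [[0.11, -0.22, 0.15], 0.32]
  ]
}}

```text
time: 2.02
tool_pos: [0.3573, 0.3538, 0.384]
tool_rot: [0.002, 0.041, 0.999, 0.001]
contact_force: [1.5, -0.4, -0.0]
gripper_width: 0.997
```

Emit:
{"api": "play_rows", "payload": {
  "deltas": [
    [[0.02, -0.06, 0], 0],
    [[0.04, -0.12, 0], 0],
    [[0.06, -0.18, 0], 0],
    [[0.08, -0.24, 0], 0],
    [[0.1, -0.29, 0], 0]
  ]
}}

```text
time: 2.65
tool_pos: [0.4566, 0.0629, 0.3817]
tool_rot: [0.001, 0.043, 0.999, 0.0]
contact_force: [0.1, -0.2, 0.3]
gripper_width: 0.999
```

Emit:
{"api": "play_rows", "payload": {
  "deltas": [
    [[0.01, -0.06, 0], 0],
    [[0.02, -0.12, 0], 0],
    [[0.03, -0.18, 0], 0],
    [[0.035, -0.22, 0], 0],
    [[0.035, -0.22, 0], 0]
  ]
}}

```text
time: 3.28
tool_pos: [0.4912, -0.1573, 0.3806]
tool_rot: [-0.001, 0.045, 0.999, 0.0]
contact_force: [-1.0, 0.3, 0.4]
gripper_width: 1.001
```

```bash
python3 - <<'E'
from h import *
s=status.state();print({k:np.round(v,3) for k,v in s.items()})
p,d,c=shot('wrist','w1'); print(np.round(c['world_from_camera'],3),c['mtx'][0][0])
E
```

```text
{'time': np.float64(3.275), 'joint_pos': array([-0.454, -0.252,  1.653, -0.   ,  1.743, -1.935]), 'joint_vel': array([ 0.053, -0.03 ,  0.014,  0.021,  0.014,  0.018]), 'joint_efforts': array([ -1.403, -26.658, -38.574,  -0.178,  -0.114,  -0.116]), 'tool_pos': array([ 0.491, -0.157,  0.381]), 'tool_rot': array([-0.001,  0.045,  0.999,  0.   ]), 'contact_force': array([-0.952,  0.315,  0.4  ]), 'ft_torque': array([-0.006,  0.005, -0.062]), 'gripper_width': np.float64(1.001)}
[[ 0.088 -0.96  -0.265  0.424]
 [ 0.996  0.085  0.023 -0.151]
 [ 0.001 -0.266  0.964  0.524]
 [ 0.     0.     0.     1.   ]] 342.8510200118833
```

View pics/w1.png

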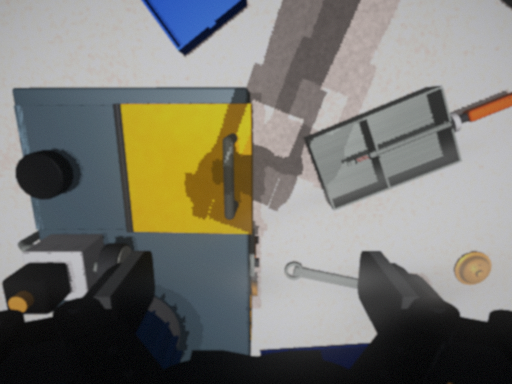

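```bash
python3 - <<'E'
from h import *
z=np.load('pics/w1.npz'); c={'mtx':z['K'],'world_from_camera':z['T']}; W=cloud(z['d'],c); ok=z['d']>0; p=z['p']
hsv=cv2.cvtColor(p,cv2.COLOR_BGR2HSV); v,u=np.mgrid[:384,:512]
def fit(P,lab,a0,a1):
    best=None
    for a in np.deg2rad(np.arange(a0,a1,.25)):
        ex=np.array([np.cos(a),np.sin(a)]);ey=np.array([-ex[1],ex[0]])
        q=P[:,:2]@np.c_[ex,ey]; lo,hi=np.percentile(q,[1,99],axis=0); s=np.prod(hi-lo)
        if best is None or s<best[0]: best=(s,np.rad2deg(a),lo,hi,ex,ey)
    s,a,lo,hi,ex,ey=best; ct=(lo+hi)/2; print(lab,len(P),'yaw',a,'size',np.round(hi-lo,4),'ctr',np.round(ct[0]*ex+ct[1]*ey,4),'z',np.round(np.percentile(P[:,2],[2,50,98]),4)); return a
Y=ok&(hsv[...,0]>20)&(hsv[...,0]<32)&(hsv[...,1]>150)&(u<256)&(v>98)&(v<238)
P=W[Y]; fit(P,'cover',-102,-88)
A=np.c_[P[:,:2],np.ones(len(P))]; print('plane',np.linalg.lstsq(A,P[:,2],rcond=None)[0])
fit(W[ok&(W[...,2]>.195)&(W[...,2]<.225)&(u>200)&(u<250)&(v>125)&(v<225)],'bar',-102,-88)
T=ok&(W[...,2]>.150)&(W[...,2]<.175)&(W[...,0]<.66)&(u<258); fit(W[T],'top',-102,-88)
R=ok&(W[...,2]>.038)&(W[...,2]<.054)&(u>295)&(u<462)&(v>80)&(v<212); fit(W[R],'tray',-85,-60)
O=ok&(hsv[...,0]>3)&(hsv[...,0]<18)&(hsv[...,1]>150)&(u>455)&(v<130); fit(W[O],'handle',-85,-60)
i,j=np.nonzero(O);print(j.max())
for x in range(60,256,12): print(x,np.round(W[170,x],3), end=' ')
E
```

```text
cover 11824 yaw -97.0 size [0.1282 0.1347] ctr [ 0.4871 -0.2289] z [0.1651 0.1685 0.1734]
plane [0.00557041 0.05831959 0.17998992]
bar 884 yaw -95.25 size [0.0099 0.0767] ctr [ 0.4905 -0.1827] z [0.2034 0.2114 0.2133]
top 38857 yaw -96.00000000000001 size [0.2389 0.2478] ctr [ 0.5236 -0.287 ] z [0.1588 0.1611 0.1734]
tray 2475 yaw -72.5 size [0.199  0.1099] ctr [0.5034 0.027 ] z [0.0383 0.045  0.049 ]
handle 493 yaw -72.75 size [0.0575 0.0133] ctr [0.4591 0.1643] z [0.0401 0.046  0.048 ]
511
60 [ 0.471 -0.347  0.193] 72 [ 0.477 -0.354  0.159] 84 [ 0.478 -0.342  0.159] 96 [ 0.479 -0.328  0.16 ] 108 [ 0.48  -0.316  0.158] 120 [ 0.48  -0.299  0.167] 132 [ 0.482 -0.288  0.165] 144 [ 0.482 -0.274  0.168] 156 [ 0.483 -0.262  0.167] 168 [ 0.484 -0.249  0.168] 180 [ 0.485 -0.236  0.17 ] 192 [ 0.486 -0.223  0.169] 204 [ 0.487 -0.21   0.171] 216 [ 0.488 -0.198  0.171] 228 [ 0.482 -0.181  0.213] 240 [ 0.49  -0.173  0.175] 252 [ 0.524 -0.165  0.   ]
```

Emit:
{"api": "play_rows", "payload": {
  "deltas": [
    [[0, -0.025, -0.05], 0],
    [[0, -0.025, -0.1], 0],
    [[0, -0.025, -0.15], 0],
    [[0, -0.025, -0.18], 0],
    [[0, -0.025, -0.19], 0]
  ]
}}

```text
time: 3.95
tool_pos: [0.4904, -0.1781, 0.1891]
tool_rot: [-0.002, 0.042, 0.999, 0.001]
contact_force: [0.1, 0.7, -0.3]
gripper_width: 1.0
```

Emit:
{"api": "play_rows", "payload": {
  "deltas": [
    [[0, 0, 0], 0],
    [[0, 0, 0], 0],
    [[0, 0, 0], 0],
    [[0, 0, 0], 0],
    [[0, 0, 0], 0]
  ],
  "grip": -1
}}

```text
time: 4.58
tool_pos: [0.4917, -0.1829, 0.1918]
tool_rot: [0.001, 0.043, 0.999, -0.004]
contact_force: [1.0, -9.9, -2.9]
gripper_width: 0.089
```

```bash
python3 - <<'E'
from h import *
ex=np.array([-.0958,-.9954]); hb=None
def pos(t): 
    h=.117*np.cos(t)-.039*np.sin(t); return np.array([*(-h*ex),.117*np.sin(t)+.039*np.cos(t)])
p0=pos(.058)
for t in np.arange(.1,1.63,.1): print(round(t,2),np.round(pos(t)-p0,4).tolist())
print(np.round(pos(1.57)-p0,4), np.round(pos(1.6)-p0,4))
E
```

```text
0.1 [-0.0002, -0.002, 0.0048]
0.2 [-0.0007, -0.0076, 0.0158]
0.3 [-0.0014, -0.0142, 0.0261]
0.4 [-0.0021, -0.0219, 0.0358]
0.5 [-0.0029, -0.0304, 0.0446]
0.6 [-0.0038, -0.0398, 0.0525]
0.7 [-0.0048, -0.0499, 0.0595]
0.8 [-0.0058, -0.0607, 0.0654]
0.9 [-0.0069, -0.072, 0.0702]
1.0 [-0.0081, -0.0838, 0.0738]
1.1 [-0.0092, -0.0958, 0.0762]
1.2 [-0.0104, -0.108, 0.0775]
1.3 [-0.0116, -0.1203, 0.0775]
1.4 [-0.0127, -0.1325, 0.0762]
1.5 [-0.0139, -0.1445, 0.0737]
1.6 [-0.015, -0.1562, 0.0701]
[-0.0147 -0.1527  0.0713] [-0.015  -0.1562  0.0701]
```

Emit:
{"api": "play_rows", "payload": {
  "deltas": [
    [[0, -0.002, 0.005], 0],
    [[-0.001, -0.007, 0.016], 0],
    [[-0.001, -0.014, 0.026], 0],
    [[-0.002, -0.022, 0.036], 0],
    [[-0.003, -0.03, 0.045], 0]
  ]
}}

```text
time: 5.2
tool_pos: [0.4891, -0.2093, 0.2346]
tool_rot: [0.001, 0.043, 0.999, 0.002]
contact_force: [8.1, 0.4, -11.1]
gripper_width: 0.093
```

Emit:
{"api": "play_rows", "payload": {
  "deltas": [
    [[-0.001, -0.01, 0.008], 0],
    [[-0.002, -0.02, 0.015], 0],
    [[-0.003, -0.031, 0.021], 0],
    [[-0.004, -0.042, 0.0255], 0],
    [[-0.005, -0.054, 0.029], 0]
  ]
}}

```text
time: 5.82
tool_pos: [0.4848, -0.2613, 0.2684]
tool_rot: [0.002, 0.042, 0.999, 0.003]
contact_force: [-1.6, 15.4, 19.4]
gripper_width: 0.087
```

Emit:
{"api": "play_rows", "payload": {
  "deltas": [
    [[-0.001, -0.012, 0.0025], 0],
    [[-0.002, -0.024, 0.0035], 0],
    [[-0.0035, -0.0365, 0.0035], 0],
    [[-0.0045, -0.0485, 0.0025], 0],
    [[-0.006, -0.0605, 0], 0]
  ]
}}

```text
time: 6.45
tool_pos: [0.4792, -0.3242, 0.2687]
tool_rot: [0.003, 0.042, 0.999, 0.0]
contact_force: [3.6, 3.8, 8.5]
gripper_width: 0.088
```

Emit:
{"api": "play_rows", "payload": {
  "deltas": [
    [[-0.001, -0.0085, -0.003], 0],
    [[-0.001, -0.0085, -0.003], 0],
    [[-0.001, -0.0085, -0.003], 0],
    [[-0.001, -0.0085, -0.003], 0]
  ]
}}

```text
time: 6.95
tool_pos: [0.4783, -0.3342, 0.266]
tool_rot: [0.003, 0.043, 0.999, -0.002]
contact_force: [3.2, -2.0, 6.4]
gripper_width: 0.085
```

```bash
python3 - <<'E'
from h import *
s=status.state();print({k:np.round(v,3) for k,v in s.items()})
shot('side','s1'); shot('scene','sc1')
a=cv2.imread('pics/side0.png')
E
```

```text
{'time': np.float64(6.95), 'joint_pos': array([-7.380e-01, -6.900e-02,  1.676e+00,  2.000e-03,  1.527e+00,
       -2.223e+00]), 'joint_vel': array([-0.   ,  0.001,  0.   ,  0.001, -0.   , -0.002]), 'joint_efforts': array([-3.1500e-01, -3.0881e+01, -3.2388e+01, -5.7000e-01,  5.3300e-01,
        9.0000e-03]), 'tool_pos': array([ 0.478, -0.334,  0.266]), 'tool_rot': array([ 0.003,  0.043,  0.999, -0.002]), 'contact_force': array([ 3.221, -1.98 ,  6.428]), 'ft_torque': array([ 0.178, -0.502,  0.01 ]), 'gripper_width': np.float64(0.085)}
```

View pics/s1.png

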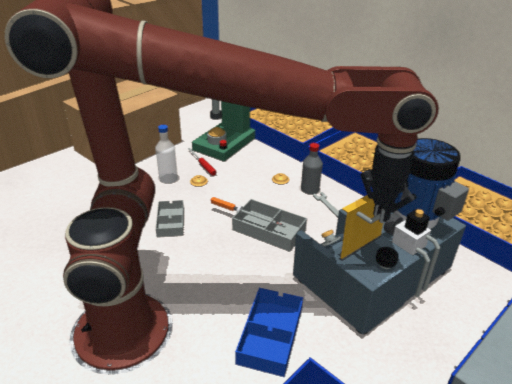

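View pics/sc1.png

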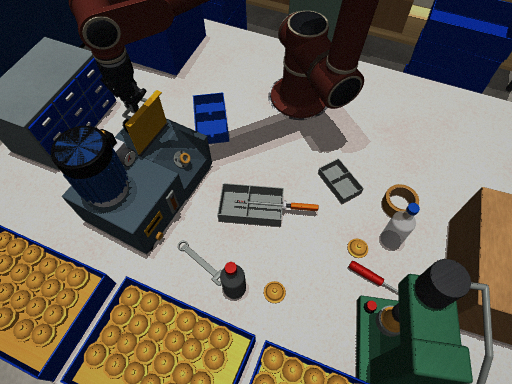

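Emit:
{"api": "play_rows", "payload": {
  "deltas": [
    [[0, 0, 0], 0],
    [[0, 0, 0], 0],
    [[0, 0, 0], 0]
  ],
  "grip": -0.4
}}

```text
time: 7.42
tool_pos: [0.4761, -0.3328, 0.2615]
tool_rot: [-0.001, 0.043, 0.999, 0.0]
contact_force: [-0.9, -0.2, 0.2]
gripper_width: 0.306
```

Emit:
{"api": "play_rows", "payload": {
  "deltas": [
    [[0, 0, 0.02], 0],
    [[0, 0, 0.05], 0],
    [[0, 0, 0.1], 0],
    [[0, 0, 0.13], 0],
    [[0, 0.01, 0.15], 0]
  ]
}}

```text
time: 8.05
tool_pos: [0.4765, -0.3232, 0.4156]
tool_rot: [0.001, 0.043, 0.999, -0.001]
contact_force: [0.9, -0.3, -0.4]
gripper_width: 0.301
```

Emit:
{"api": "play_rows", "payload": {
  "deltas": [
    [[0, 0.06, 0], -0.1],
    [[-0.02, 0.12, 0], -0.25],
    [[-0.04, 0.18, 0], -0.4],
    [[-0.05, 0.24, 0], -0.5],
    [[-0.05, 0.24, 0], -0.5]
  ],
  "grip": 1
}}

```text
time: 8.68
tool_pos: [0.4255, -0.0794, 0.4133]
tool_rot: [0.001, 0.286, 0.958, 0.0]
contact_force: [-0.4, -0.2, -0.4]
gripper_width: 0.997
```

```bash
python3 - <<'E'
from h import *
s=status.state();print({k:np.round(v,3) for k,v in s.items()})
shot('side','s2'); shot('scene','sc2'); shot('wrist','w2')
a=cv2.imread('pics/scene0.png')
a=np.hstack([cv2.resize(cv2.imread('pics/sc2.png')[90:230,90:240],(400,373),interpolation=3),cv2.resize(cv2.imread('pics/s2.png')[180:320,290:440],(400,373),interpolation=3)]); cv2.imwrite('pics/c3.png',a)
E
```

```text
{'time': np.float64(8.675), 'joint_pos': array([-3.570e-01, -4.550e-01,  1.753e+00,  1.000e-03,  1.841e+00,
       -1.348e+00]), 'joint_vel': array([-0.065,  0.047, -0.02 , -0.028, -0.024, -0.053]), 'joint_efforts': array([  1.418, -19.502, -37.557,   0.212,   0.162,   0.334]), 'tool_pos': array([ 0.425, -0.079,  0.413]), 'tool_rot': array([0.001, 0.286, 0.958, 0.   ]), 'contact_force': array([-0.435, -0.197, -0.369]), 'ft_torque': array([-0.004, -0.039, -0.031]), 'gripper_width': np.float64(0.997)}
```

View pics/c3.png

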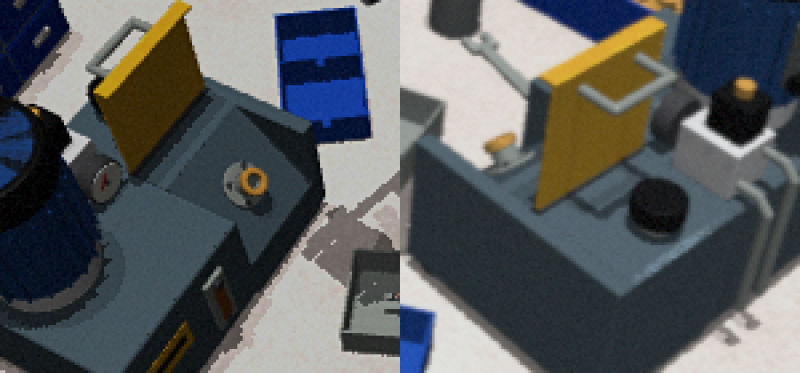

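View pics/w2.png

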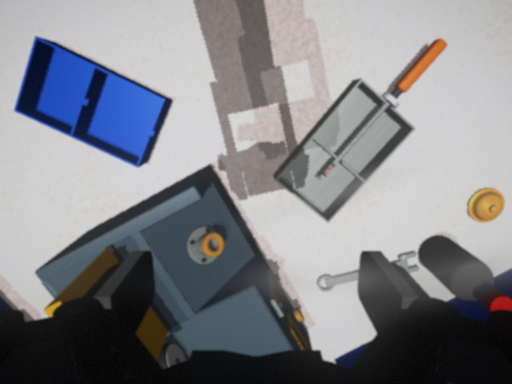

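```bash
python3 - <<'E'
from h import *
for f,b in [('w2',[195,225,230,262]),('sc2',[172,145,200,172]),('s2',[315,225,345,245])]:
    z=np.load('pics/%s.npz'%f); c={'mtx':z['K'],'world_from_camera':z['T']}; W=cloud(z['d'],c); ok=z['d']>0; p=z['p']
    hsv=cv2.cvtColor(p,cv2.COLOR_BGR2HSV); v,u=np.mgrid[:384,:512]
    m=ok&(hsv[...,0]>8)&(hsv[...,0]<30)&(hsv[...,1]>110)&(hsv[...,2]>60)&(u>=b[0])&(u<b[2])&(v>=b[1])&(v<b[3])
    P=W[m]; md=np.median(P,0); P=P[np.linalg.norm(P-md,axis=1)<.025]
    # plane fit
    cc=P.mean(0); U,S,V=np.linalg.svd(P-cc); n=V[2]*np.sign(V[2,2])
    print(f,len(P),'mean',np.round(cc,4),'bboxmid',np.round((P.min(0)+P.max(0))/2,4),'ext',np.round(np.ptp(P,axis=0),3),'n',np.round(n,3),'proj',proj(np.array([[.4915,-.185,.135]]),c))
    pts=np.c_[u[m],v[m]].astype(np.float32); e=cv2.fitEllipse(cv2.convexHull(pts)); print(e)
    # center ray from ellipse at z=.135
    K=z['K'];T=z['T']; r=np.array([(e[0][0]-K[0,2])/K[0,0],-(e[0][1]-K[1,2])/K[1,1],-1]); r=T[:3,:3]@r; t=(.135-T[2,3])/r[2]; print('  ellipse at z=.135',np.round(T[:3,3]+t*r,4))
    if f!='s2':
        Tm=ok&(abs(W[...,2]-.16)<.006)&(W[...,1]>-.3)&(W[...,1]<-.1)&(W[...,0]>.35)&(W[...,0]<.8)
        Q=W[Tm]; ex=np.array([-.0958,-.9954]); q=Q[:,:2]@ex; print('  front',np.percentile(q,[0.3,1,2]))
z=np.load('pics/w2.npz'); c={'mtx':z['K'],'world_from_camera':z['T']}; W=cloud(z['d'],c); ok=z['d']>0; p=z['p']
hsv=cv2.cvtColor(p,cv2.COLOR_BGR2HSV); v,u=np.mgrid[:384,:512]
O=ok&(hsv[...,0]>3)&(hsv[...,0]<18)&(hsv[...,1]>150)&(u>390)&(u<455)&(v<100)&(v>30)&(W[...,2]>.03)&(W[...,2]<.06)
P=W[O]; r=cv2.minAreaRect((P[:,:2]*1000).astype(np.float32)); print(len(P),r,P.mean(0),np.percentile(P[:,2],[2,50,98]))
R=ok&(W[...,2]>.038)&(W[...,2]<.054)&(u>270)&(u<416)&(v>75)&(v<225)&~O
r=cv2.minAreaRect((W[R][:,:2]*1000).astype(np.float32)); print('tray',r)
E
```

```text
w2 335 mean [ 0.4889 -0.195   0.1342] bboxmid [ 0.4893 -0.1954  0.1301] ext [0.031 0.025 0.032] n [0.086 0.704 0.705] proj [[219.1723697  242.05870251]]
((212.17742919921875, 244.07049560546875), (22.607982635498047, 24.064823150634766), 23.454811096191406)
  ellipse at z=.135 [ 0.4887 -0.1943  0.135 ]
  front [0.11934006 0.12006386 0.12111356]
sc2 66 mean [ 0.4902 -0.192   0.1337] bboxmid [ 0.4903 -0.1925  0.1297] ext [0.03  0.027 0.032] n [0.052 0.735 0.676] proj [[186.35831083 158.41136933]]
((184.7744598388672, 157.62808227539062), (9.658167839050293, 10.952322006225586), 121.66678619384766)
  ellipse at z=.135 [ 0.4908 -0.1906  0.135 ]
  front [0.11525268 0.11602913 0.11716832]
s2 41 mean [ 0.4821 -0.1993  0.1396] bboxmid [ 0.4842 -0.1958  0.1376] ext [0.026 0.023 0.019] n [-0.039  0.614  0.788] proj [[324.83318938 230.18824685]]
((352.61883544921875, 237.2811737060547), (15.66732120513916, 61.076683044433594), 95.26752471923828)
  ellipse at z=.135 [ 0.5215 -0.2492  0.135 ]
660 ((456.1925964355469, 173.03164672851562), (14.269118309020996, 81.03172302246094), 17.03631591796875) [0.45552836 0.17304057 0.04501499] [0.0407674  0.0452858  0.04753186]
tray ((497.87176513671875, 42.359710693359375), (111.08697509765625, 237.02972412109375), 17.322072982788086)
```

Emit:
{"api": "play_rows", "payload": {
  "deltas": [
    [[0.005, 0.055, -0.02], -0.14],
    [[0.01, 0.11, -0.05], -0.28],
    [[0.015, 0.16, -0.08], -0.42],
    [[0.02, 0.21, -0.11], -0.56],
    [[0.03, 0.253, -0.14], -0.693]
  ]
}}

```text
time: 9.45
tool_pos: [0.4569, 0.1706, 0.2709]
tool_rot: [-0.0, 0.599, 0.801, -0.0]
contact_force: [-0.4, 0.2, 0.4]
gripper_width: 1.0
```

Emit:
{"api": "play_rows", "payload": {
  "deltas": [
    [[0, 0, -0.05], 0],
    [[0, 0, -0.08], 0],
    [[0, 0, -0.1], 0],
    [[0, 0, -0.1], 0]
  ]
}}

```text
time: 9.95
tool_pos: [0.4559, 0.169, 0.1706]
tool_rot: [-0.001, 0.597, 0.802, -0.001]
contact_force: [0.2, -0.4, 0.7]
gripper_width: 1.003
```

```bash
cat >> h.py <<'E'
def yawof(q):
    q=np.array(q); from scipy.spatial.transform import Rotation as R
    M=R.from_quat([q[1],q[2],q[3],q[0]]).as_matrix(); return np.rad2deg(np.arctan2(M[1,1],M[0,1])),M
E
python3 - <<'E'
from h import *
s=status.state();print(np.round(s['tool_pos'],4),yawof(s['tool_rot'])[0])
p,d,c=shot('wrist','w3'); W=cloud(d,c); ok=d>0
hsv=cv2.cvtColor(p,cv2.COLOR_BGR2HSV)
O=ok&(hsv[...,0]>3)&(hsv[...,0]<18)&(hsv[...,1]>150)&(W[...,2]>.03)&(W[...,2]<.06)&(np.linalg.norm(W[...,:2]-[.456,.174],axis=-1)<.06)
P=W[O]; r=cv2.minAreaRect((P[:,:2]*1000).astype(np.float32)); print(len(P),r,P.mean(0),np.percentile(P[:,2],[2,50,98]))
P=P[P[:,2]>.042]; r=cv2.minAreaRect((P[:,:2]*1000).astype(np.float32)); print(len(P),r,P.mean(0))
m=P[:,:2].mean(0);U,S,V=np.linalg.svd(P[:,:2]-m);print(np.rad2deg(np.arctan2(V[0,1],V[0,0])))
E
```

```text
[0.4559 0.169  0.1706] 16.64085935729694
1683 ((457.89691162109375, 176.45315551757812), (13.564275741577148, 82.01451873779297), 17.18134307861328) [0.45730248 0.17905534 0.04733252] [0.04540532 0.04740954 0.04885017]
1683 ((457.89691162109375, 176.45315551757812), (13.564275741577148, 82.01451873779297), 17.18134307861328) [0.45730248 0.17905534 0.04733252]
-72.684640191059
```

View pics/w3.png

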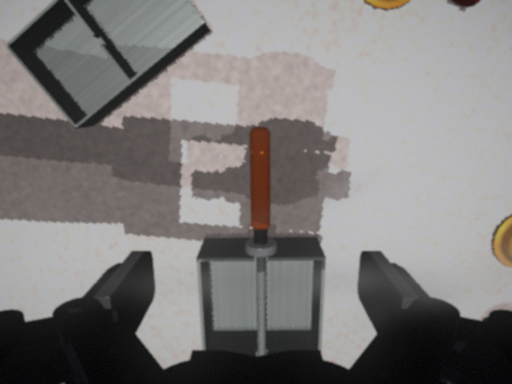

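Emit:
{"api": "play_rows", "payload": {
  "deltas": [
    [[0.0015, 0.0065, -0.05], 0.01],
    [[0.0015, 0.0065, -0.1], 0.01],
    [[0.0015, 0.0065, -0.135], 0.01],
    [[0.0015, 0.0065, -0.152], 0.01],
    [[0.0015, 0.0065, -0.152], 0.01]
  ]
}}

```text
time: 10.62
tool_pos: [0.4584, 0.1764, 0.0206]
tool_rot: [-0.0, 0.593, 0.805, -0.0]
contact_force: [0.4, -0.1, 0.9]
gripper_width: 1.004
```

Emit:
{"api": "play_rows", "payload": {
  "deltas": [
    [[0, 0, 0], 0],
    [[0, 0, 0], 0],
    [[0, 0, 0], 0],
    [[0, 0, 0], 0],
    [[0, 0, 0], 0]
  ],
  "grip": -1
}}

```text
time: 11.25
tool_pos: [0.4581, 0.1766, 0.0206]
tool_rot: [0.0, 0.593, 0.805, 0.0]
contact_force: [0.0, 1.0, 1.5]
gripper_width: 0.171
```

Emit:
{"api": "play_rows", "payload": {
  "deltas": [
    [[0, 0, 0.02], 0],
    [[0, 0, 0.06], 0],
    [[0, 0, 0.1], 0],
    [[0, 0, 0.13], 0],
    [[0, 0, 0.13], 0]
  ]
}}

```text
time: 11.88
tool_pos: [0.4596, 0.1769, 0.1529]
tool_rot: [0.002, 0.593, 0.805, 0.002]
contact_force: [0.1, 0.0, -1.1]
gripper_width: 0.174
```

```bash
python3 - <<'E'
from h import *
s=status.state();print(np.round(s['tool_pos'],4),yawof(s['tool_rot'])[0],s['contact_force'])
p,d,c=shot('side','s3'); shot('scene','sc3'); shot('wrist','w4')
a=np.hstack([cv2.resize(cv2.imread('pics/sc3.png')[130:280,180:360],(400,333),interpolation=3),cv2.resize(cv2.imread('pics/s3.png')[120:270,180:360],(400,333),interpolation=3)]); cv2.imwrite('pics/c4.png',a)
E
```

```text
[0.4596 0.1769 0.1529] 17.30419498748024 [ 0.13680933  0.03690532 -1.08155914]
```

View pics/c4.png

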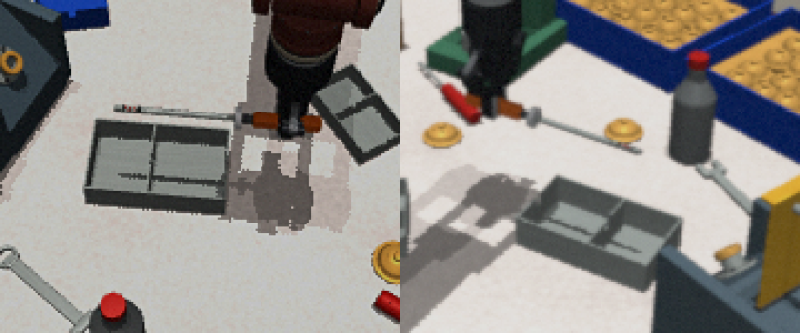

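View pics/w4.png

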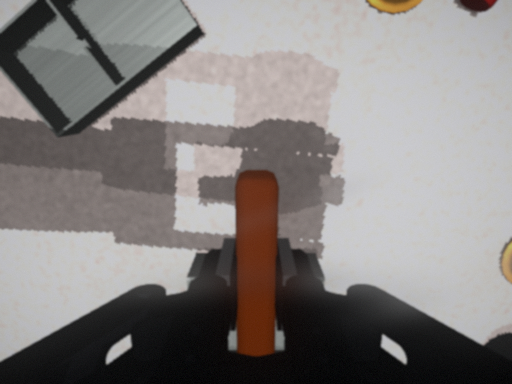

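Emit:
{"api": "play_rows", "payload": {
  "deltas": [
    [[0.01, -0.03, 0], -0.1],
    [[0.025, -0.06, 0], -0.2],
    [[0.04, -0.09, 0], -0.3],
    [[0.053, -0.11, -0.01], -0.396],
    [[0.053, -0.108, -0.02], -0.396]
  ]
}}

```text
time: 12.65
tool_pos: [0.5102, 0.0674, 0.1278]
tool_rot: [-0.001, 0.74, 0.672, -0.001]
contact_force: [-0.9, 1.2, -1.7]
gripper_width: 0.175
```

```bash
cat > gm.py <<'E'
from h import *
def gauge(n,f,near=None):
    s=status.state(); p,d,c=shot(n,f); W=cloud(d,c); return s,p,d,c,W
E
python3 - <<'E'
from h import *
s=status.state();print(np.round(s['tool_pos'],4),yawof(s['tool_rot'])[0],s['contact_force'])
for n in ['scene','side']:
    p,d,c=shot(n,n+'5'); W=cloud(d,c)
    ps=np.array(s['tool_pos']); ex=np.array([-.094,-.9956])
    rel=W[...,:2]-ps[:2]; a=rel@ex; b=rel@np.array([-ex[1],ex[0]])
    m=(d>0)&(a>.05)&(a<.235)&(abs(b)<.02)&(abs(W[...,2]-ps[2]-.0154)<.05)&(W[...,2]>.08)
    P=W[m]; print(n,len(P))
    for lo in np.arange(.05,.23,.02):
        k=m&(a>=lo)&(a<lo+.02); 
        if k.sum(): print('  ',round(lo+.01,3),k.sum(),'z',np.round(np.median(W[k][:,2]),4),'b',np.round(np.median(b[k]),4))
    print('amax',np.percentile(a[m],[98,99.5,100]) if m.any() else None)
    q=proj(np.vstack([np.r_[ps[:2]+ex*t,ps[2]+.0154] for t in (0,.072,.214)]+[[.489,-.194,.135]]),c); print(np.round(q,1).tolist())
a=np.hstack([cv2.resize(cv2.imread('pics/scene5.png')[110:260,160:340],(400,333),interpolation=3),cv2.resize(cv2.imread('pics/side5.png')[120:270,230:410],(400,333),interpolation=3)]); cv2.imwrite('pics/c5.png',a)
E
```

```text
[0.5102 0.0674 0.1278] -5.496184081732526 [-0.85353175  1.15479669 -1.72982657]
scene 183
   0.06 50 z 0.148 b 0.0025
   0.08 20 z 0.1436 b 0.0003
   0.1 17 z 0.1455 b -0.0003
   0.12 20 z 0.1446 b 0.0003
   0.14 18 z 0.1454 b -0.0008
   0.16 18 z 0.1439 b -0.0013
   0.18 20 z 0.1436 b -0.0009
   0.2 19 z 0.144 b -0.0009
   0.22 1 z 0.1443 b 0.0004
amax [0.20618267 0.20953848 0.21074694]
[[263.7, 190.6], [240.9, 180.2], [198.2, 160.7], [184.0, 156.8]]
side 197
   0.06 59 z 0.1463 b -0.0061
   0.08 18 z 0.1442 b -0.0048
   0.1 17 z 0.1447 b -0.0061
   0.12 19 z 0.1447 b -0.0053
   0.14 18 z 0.144 b -0.0048
   0.16 19 z 0.1451 b -0.0057
   0.18 21 z 0.1431 b -0.0045
   0.2 23 z 0.1443 b -0.0046
   0.22 3 z 0.1427 b -0.0043
amax [0.20870198 0.21193068 0.21363825]
[[260.8, 182.8], [277.1, 194.7], [312.9, 220.6], [327.0, 232.3]]
```

View pics/c5.png

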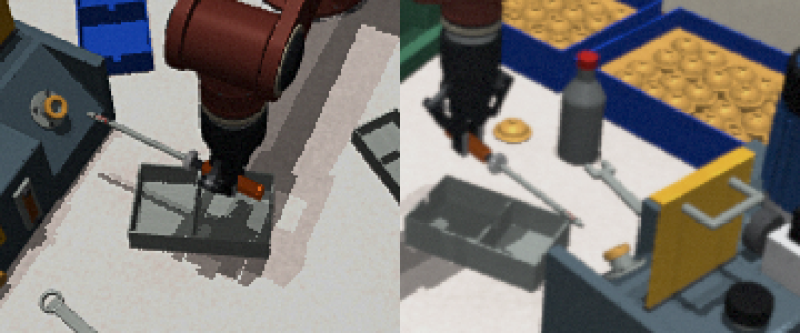

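Emit:
{"api": "play_rows", "payload": {
  "deltas": [
    [[0.002, -0.012, -0.004], 0],
    [[0.001, -0.024, -0.007], 0],
    [[0, -0.036, -0.007], 0],
    [[0, -0.042, -0.007], 0],
    [[0, -0.042, -0.007], 0]
  ]
}}

```text
time: 13.38
tool_pos: [0.5111, 0.026, 0.1236]
tool_rot: [0.0, 0.74, 0.673, 0.0]
contact_force: [-0.2, -0.2, -0.6]
gripper_width: 0.174
```

```bash
cat > chk.py <<'E'
from h import *
import sys
tag=sys.argv[1]
s=status.state();print(s['time'],np.round(s['tool_pos'],4),yawof(s['tool_rot'])[0],np.round(s['contact_force'],1),np.round(s['ft_torque'],2),s['gripper_width'])
for n in ['scene','side']: shot(n,n+tag)
a=np.hstack([cv2.resize(cv2.imread('pics/scene%s.png'%tag)[110:230,150:270],(400,400),interpolation=3),cv2.resize(cv2.imread('pics/side%s.png'%tag)[150:270,250:370],(400,400),interpolation=3)]); cv2.imwrite('pics/k%s.png'%tag,a)
E
python3 chk.py 6
```

```text
13.375 [0.5111 0.026  0.1236] -5.440248804739126 [-0.2 -0.2 -0.6] [ 0.09 -0.06 -0.06] 0.1743906027002028
```

View pics/k6.png

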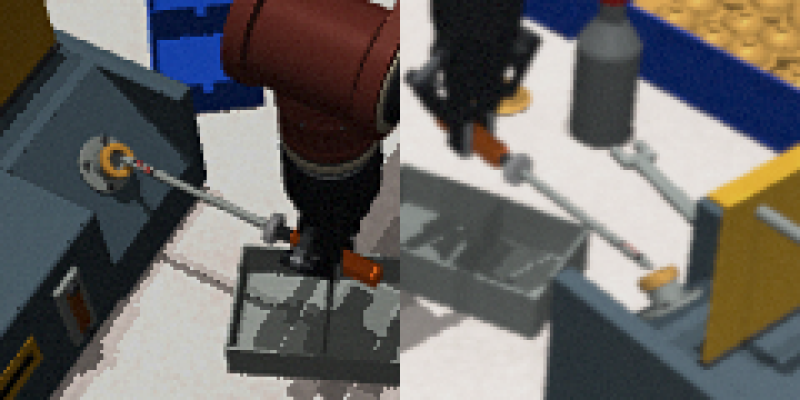

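```bash
cat > rel.py <<'E'
from h import *
import sys
tag=sys.argv[1]; ps=np.array(eval(sys.argv[2])); ex=np.array([-.094,-.9956]); ey=np.array([.9956,-.094]); N=np.array([.489,-.194,.135])
for n in ['scene','side']:
    z=np.load('pics/%s%s.npz'%(n,tag)); d=z['d']; c={'mtx':z['K'],'world_from_camera':z['T']}; W=cloud(d,c); p=z['p']
    hsv=cv2.cvtColor(p,cv2.COLOR_BGR2HSV)
    r=W-N; a=r[...,:2]@ex; b=r[...,:2]@ey; h=r[...,2]
    br=(d>0)&(hsv[...,0]>8)&(hsv[...,0]<30)&(hsv[...,1]>110)&(abs(a)<.03)&(abs(b)<.03)&(abs(h)<.03)
    rod=(d>0)&(a<.0)&(a>-.13)&(abs(b)<.02)&(h>-.03)&(h<.1)&~br&(hsv[...,1]<90)
    # remove things near slope
    print(n,'rim a,b,h mid',[np.round((x[br].min()+x[br].max())/2,4) for x in (a,b,h)],br.sum())
    for lo in np.arange(-.13,.02,.02):
        k=rod&(a>=lo)&(a<lo+.02)
        if k.sum()>3: print('   a',round(lo+.01,3),k.sum(),'b',np.round(np.median(b[k]),4),'h',np.round(np.median(h[k]),4))
    print('  tip amax',np.round(np.sort(a[rod])[-5:],4))
E
python3 rel.py 6 0
```

```text
scene rim a,b,h mid [np.float64(-0.0015), np.float64(-0.0061), np.float64(-0.0089)] 62
   a -0.12 17 b 0.0017 h 0.0057
   a -0.1 18 b 0.0013 h 0.0052
   a -0.08 19 b 0.0009 h 0.0044
   a -0.06 17 b 0.0007 h 0.0043
   a -0.04 16 b 0.0002 h 0.0056
   a -0.02 13 b 0.0004 h 0.0047
   a 0.0 7 b -0.0001 h -0.0109
  tip amax [-0.0035 -0.0007 -0.0003 -0.0002 -0.0001]
side rim a,b,h mid [np.float64(0.0019), np.float64(-0.0036), np.float64(0.0013)] 42
   a -0.12 19 b -0.0019 h 0.0069
   a -0.1 19 b -0.0018 h 0.0068
   a -0.08 18 b -0.0022 h 0.0063
   a -0.06 22 b -0.0017 h 0.0065
   a -0.04 23 b -0.002 h 0.0054
   a -0.02 27 b -0.0016 h 0.0052
   a 0.0 5 b -0.0014 h 0.0055
  tip amax [-0.0088 -0.0065 -0.0051 -0.0032 -0.0027]
```

Emit:
{"api": "play_rows", "payload": {
  "deltas": [
    [[0, -0.004, -0.002], 0],
    [[-0.001, -0.008, -0.002], 0],
    [[-0.001, -0.012, -0.002], 0],
    [[-0.001, -0.012, -0.002], 0]
  ]
}}

```text
time: 13.98
tool_pos: [0.5099, 0.0142, 0.1213]
tool_rot: [0.0, 0.74, 0.673, 0.0]
contact_force: [0.4, 0.5, -1.8]
gripper_width: 0.179
```

```bash
python3 chk.py 7; python3 - <<'E'
import numpy as np
# planned TCP (s,z) relative; N=.135, L=.213, pivot 3.3mm above axis
L=.213
for p,ph in [(8,0),(9,5),(10,10),(11,15),(12,20),(13,25),(14,30),(15,35),(16,40),(17,45)]:
    f=np.deg2rad(ph); P=p/1000
    s=.7071*P-L*np.cos(f)-.0033*np.sin(f); z=-.7071*P+L*np.sin(f)+.135-.0154-.0033*(np.cos(f)-1)*-1
    print(p,ph,'TCP s',round(s,4),'z',round(z,4), 'y≈',round(-.194+ -s*.9956,4),'x',round(.489-s*.094,4))
E
```

```text
13.975 [0.5099 0.0142 0.1213] -5.413058599688433 [ 0.4  0.5 -1.8] [ 0.09  0.03 -0.03] 0.1791478548548809
8 0 TCP s -0.2073 z 0.1139 y≈ 0.0124 x 0.5085
9 5 TCP s -0.2061 z 0.1318 y≈ 0.0112 x 0.5084
10 10 TCP s -0.2033 z 0.1495 y≈ 0.0084 x 0.5081
11 15 TCP s -0.1988 z 0.1668 y≈ 0.0039 x 0.5077
12 20 TCP s -0.1928 z 0.1838 y≈ -0.0021 x 0.5071
13 25 TCP s -0.1852 z 0.2001 y≈ -0.0096 x 0.5064
14 30 TCP s -0.1762 z 0.2158 y≈ -0.0186 x 0.5056
15 35 TCP s -0.1658 z 0.2306 y≈ -0.029 x 0.5046
16 40 TCP s -0.154 z 0.2444 y≈ -0.0407 x 0.5035
17 45 TCP s -0.1409 z 0.2572 y≈ -0.0537 x 0.5022
```

View pics/k7.png

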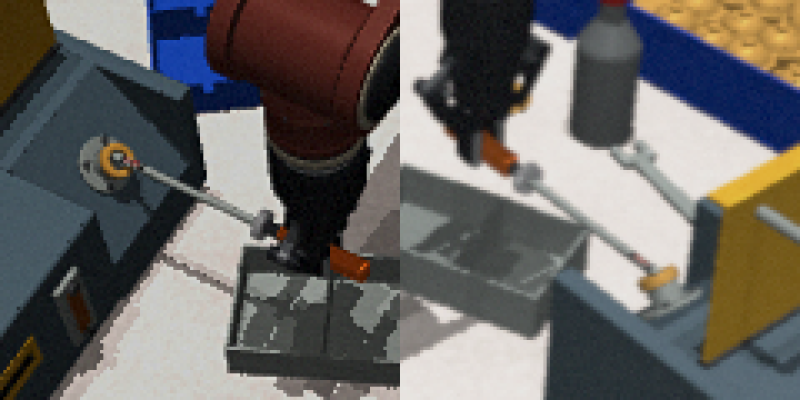

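Emit:
{"api": "play_rows", "payload": {
  "deltas": [
    [[0, -0.003, 0.005], 0],
    [[0, -0.004, 0.012], 0],
    [[-0.001, -0.005, 0.019], 0],
    [[-0.001, -0.006, 0.025], 0]
  ]
}}

```text
time: 14.58
tool_pos: [0.5086, 0.01, 0.1463]
tool_rot: [-0.002, 0.74, 0.673, 0.001]
contact_force: [0.6, 4.2, -2.6]
gripper_width: 0.176
```

```bash
python3 chk.py 8; python3 rel.py 8 0
```

```text
14.575 [0.5086 0.01   0.1463] -5.390410830580485 [ 0.6  4.2 -2.6] [ 1.23 -0.02 -0.09] 0.17633467668495093
scene rim a,b,h mid [np.float64(-0.0006), np.float64(0.0007), np.float64(-0.0085)] 60
   a -0.12 18 b 0.0013 h 0.0182
   a -0.1 17 b 0.0004 h 0.0164
   a -0.08 17 b 0.0008 h 0.0141
   a -0.06 17 b 0.0011 h 0.0108
   a -0.04 17 b 0.0005 h 0.0096
   a -0.02 13 b -0.0002 h 0.0055
   a 0.0 11 b 0.0014 h 0.0033
  tip amax [-0.0023 -0.0023 -0.0016 -0.0011 -0.0005]
side rim a,b,h mid [np.float64(0.0028), np.float64(-0.0017), np.float64(0.0026)] 40
   a -0.12 23 b -0.0023 h 0.0209
   a -0.1 18 b -0.0019 h 0.0175
   a -0.08 21 b -0.0029 h 0.0161
   a -0.06 20 b -0.0022 h 0.0127
   a -0.04 23 b -0.0021 h 0.0109
   a -0.02 24 b -0.0021 h 0.0078
   a 0.0 17 b -0.0023 h 0.006
  tip amax [-0.003  -0.0014 -0.0012 -0.001  -0.0002]
```

View pics/k8.png

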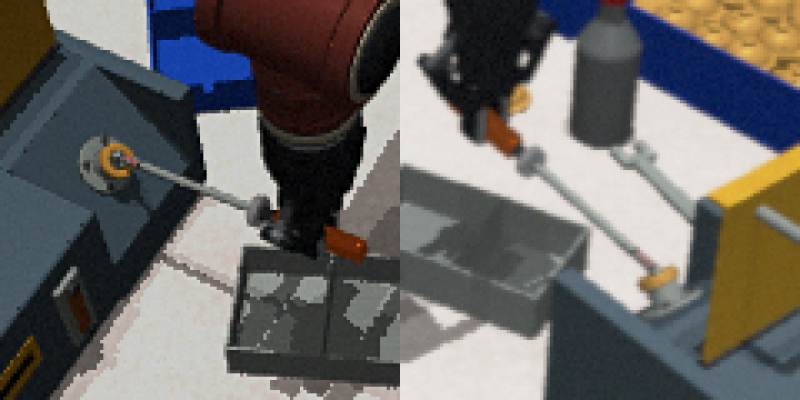

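Emit:
{"api": "play_rows", "payload": {
  "deltas": [
    [[0, -0.003, 0.01], 0],
    [[-0.001, -0.006, 0.0205], 0],
    [[-0.001, -0.009, 0.029], 0],
    [[-0.0015, -0.012, 0.0375], 0],
    [[-0.002, -0.0155, 0.046], 0]
  ]
}}

```text
time: 15.3
tool_pos: [0.5069, -0.0072, 0.1928]
tool_rot: [-0.0, 0.74, 0.673, 0.0]
contact_force: [1.0, 3.2, -2.0]
gripper_width: 0.18
```

```bash
python3 chk.py 9; python3 rel.py 9 0
```

```text
15.3 [ 0.5069 -0.0072  0.1928] -5.379803079411733 [ 1.   3.2 -2. ] [ 1.1  -0.06 -0.03] 0.18047899047897673
scene rim a,b,h mid [np.float64(-0.0027), np.float64(0.0004), np.float64(-0.0045)] 62
   a -0.12 15 b 0.0013 h 0.0469
   a -0.1 18 b 0.0014 h 0.0413
   a -0.08 16 b 0.001 h 0.033
   a -0.06 15 b 0.0011 h 0.0268
   a -0.04 17 b 0.0014 h 0.0196
   a -0.02 12 b 0.0015 h 0.0117
   a 0.0 13 b 0.0008 h 0.0027
  tip amax [-0.0027 -0.0018 -0.0014 -0.0012 -0.0002]
side rim a,b,h mid [np.float64(0.0018), np.float64(-0.0037), np.float64(0.002)] 40
   a -0.12 44 b -0.002 h 0.0548
   a -0.1 24 b -0.0019 h 0.0446
   a -0.08 25 b -0.0023 h 0.0361
   a -0.06 25 b -0.0019 h 0.0291
   a -0.04 27 b -0.0022 h 0.0216
   a -0.02 30 b -0.0014 h 0.0129
   a 0.0 16 b -0.0012 h 0.0066
  tip amax [-0.003  -0.0024 -0.0007 -0.0002 -0.    ]
```

View pics/k9.png

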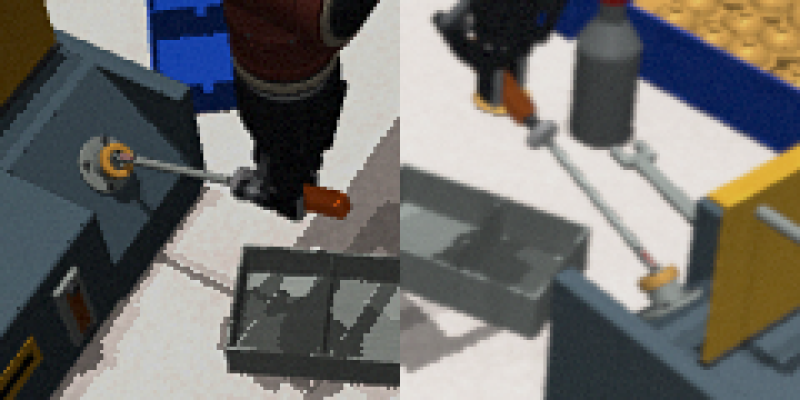

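Emit:
{"api": "play_rows", "payload": {
  "deltas": [
    [[0, -0.0025, 0.0075], 0],
    [[-0.001, -0.007, 0.0155], 0],
    [[-0.001, -0.0115, 0.023], 0],
    [[-0.0015, -0.0165, 0.0305], 0],
    [[-0.002, -0.022, 0.038], 0]
  ]
}}

```text
time: 16.02
tool_pos: [0.5049, -0.0293, 0.2309]
tool_rot: [0.0, 0.74, 0.673, 0.0]
contact_force: [-0.3, 3.1, -0.9]
gripper_width: 0.177
```

```bash
python3 chk.py 10; python3 rel.py 10 0 | grep -v tip
```

```text
16.025 [ 0.5049 -0.0293  0.2309] -5.381232440449984 [-0.3  3.1 -0.9] [ 0.82 -0.11  0.03] 0.1765417136945941
scene rim a,b,h mid [np.float64(-0.0008), np.float64(0.0004), np.float64(-0.0046)] 58
   a -0.12 25 b 0.0103 h 0.0811
   a -0.1 14 b 0.0033 h 0.0666
   a -0.08 16 b 0.0029 h 0.0542
   a -0.06 11 b 0.0016 h 0.0445
   a -0.04 15 b 0.0018 h 0.0292
   a -0.02 12 b 0.0013 h 0.016
   a 0.0 9 b 0.0029 h 0.0044
side rim a,b,h mid [np.float64(0.0026), np.float64(-0.0037), np.float64(0.0017)] 39
   a -0.12 60 b -0.0046 h 0.0889
   a -0.1 32 b -0.0016 h 0.0739
   a -0.08 31 b -0.0012 h 0.0601
   a -0.06 29 b -0.0019 h 0.0457
   a -0.04 31 b -0.0018 h 0.0324
   a -0.02 32 b -0.0011 h 0.0198
   a 0.0 18 b -0.001 h 0.0104
```

Emit:
{"api": "play_rows", "payload": {
  "deltas": [
    [[-0.0005, -0.0055, 0.007], 0],
    [[-0.001, -0.0115, 0.0135], 0],
    [[-0.002, -0.018, 0.0205], 0],
    [[-0.0025, -0.0245, 0.0265], 0],
    [[-0.0025, -0.0255, 0.0275], 0]
  ]
}}

```text
time: 16.75
tool_pos: [0.5025, -0.0551, 0.2584]
tool_rot: [0.0, 0.74, 0.673, 0.0]
contact_force: [0.7, 3.4, -0.7]
gripper_width: 0.17
```

```bash
python3 chk.py 11; python3 rel.py 11 0 | grep -v tip
```

```text
16.75 [ 0.5025 -0.0551  0.2584] -5.433209611860319 [ 0.7  3.4 -0.7] [ 0.92 -0.19  0.  ] 0.1695405586731932
scene rim a,b,h mid [np.float64(-0.001), np.float64(0.0012), np.float64(-0.0025)] 64
   a -0.12 12 b 0.0035 h 0.0948
   a -0.1 7 b 0.0069 h 0.0974
   a -0.08 15 b 0.0022 h 0.0783
   a -0.06 15 b 0.0027 h 0.0596
   a -0.04 14 b 0.0021 h 0.0422
   a -0.02 12 b 0.0024 h 0.0251
   a 0.0 7 b 0.0031 h 0.004
side rim a,b,h mid [np.float64(0.0024), np.float64(-0.0026), np.float64(0.0018)] 41
   a -0.1 23 b -0.0027 h 0.0962
   a -0.08 35 b -0.0017 h 0.0829
   a -0.06 31 b -0.0018 h 0.0642
   a -0.04 36 b -0.0019 h 0.0475
   a -0.02 36 b -0.0014 h 0.0274
   a 0.0 22 b -0.0021 h 0.013
```

View pics/k11.png

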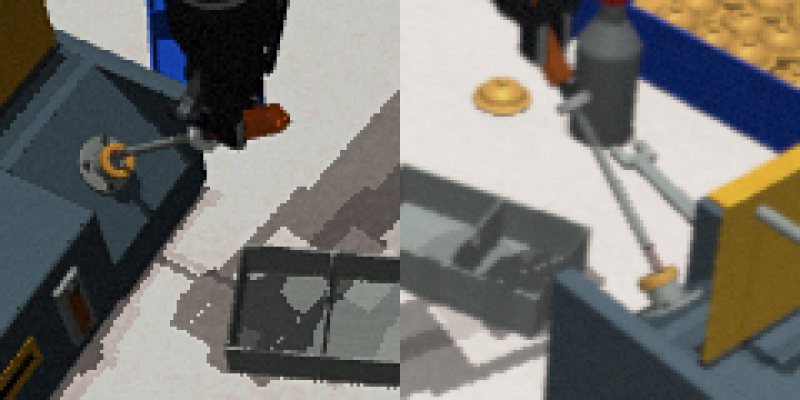

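Emit:
{"api": "play_rows", "payload": {
  "deltas": [
    [[-0.0003, -0.0035, -0.0035], 0],
    [[-0.0007, -0.007, -0.007], 0],
    [[-0.001, -0.0105, -0.0105], 0],
    [[-0.0013, -0.014, -0.014], 0],
    [[-0.0013, -0.014, -0.014], 0]
  ]
}}

```text
time: 17.48
tool_pos: [0.501, -0.0688, 0.2429]
tool_rot: [0.0, 0.739, 0.673, -0.0]
contact_force: [1.3, 2.1, -1.8]
gripper_width: 0.172
```

```bash
python3 chk.py 12; python3 rel.py 12 0 | grep -v tip
```

```text
17.475 [ 0.501  -0.0688  0.2429] -5.371637121582254 [ 1.3  2.1 -1.8] [ 0.65 -0.44  0.16] 0.17212862658965572
scene rim a,b,h mid [np.float64(-0.002), np.float64(0.0002), np.float64(-0.0033)] 66
   a -0.1 33 b 0.0068 h 0.0846
   a -0.08 16 b 0.0054 h 0.0868
   a -0.06 14 b 0.0026 h 0.0567
   a -0.04 16 b 0.0024 h 0.0364
   a -0.02 12 b 0.0023 h 0.0194
   a 0.0 8 b 0.0026 h -0.0011
side rim a,b,h mid [np.float64(0.003), np.float64(-0.0018), np.float64(0.0039)] 40
   a -0.1 31 b -0.0038 h 0.0939
   a -0.08 60 b -0.0033 h 0.0862
   a -0.06 33 b -0.0023 h 0.0614
   a -0.04 35 b -0.0016 h 0.0414
   a -0.02 34 b -0.0018 h 0.0214
   a 0.0 20 b 0.0005 h 0.0065
```

Emit:
{"api": "play_rows", "payload": {
  "deltas": [
    [[0, -0.005, -0.005], 0],
    [[-0.0003, -0.01, -0.01], 0],
    [[-0.0007, -0.015, -0.015], 0],
    [[-0.001, -0.02, -0.02], 0],
    [[-0.0015, -0.025, -0.025], 0]
  ]
}}

```text
time: 18.2
tool_pos: [0.4994, -0.0939, 0.2183]
tool_rot: [-0.0, 0.74, 0.673, -0.0]
contact_force: [0.9, 2.8, -1.9]
gripper_width: 0.171
```

```bash
python3 chk.py 13; python3 rel.py 13 0 | grep -v tip
```

```text
18.2 [ 0.4994 -0.0939  0.2183] -5.397189847969691 [ 0.9  2.8 -1.9] [ 1.05 -0.18  0.03] 0.17065681748467024
scene rim a,b,h mid [np.float64(-0.0044), np.float64(0.001), np.float64(-0.0032)] 63
   a -0.12 8 b 0.0122 h 0.0926
   a -0.1 7 b 0.0149 h 0.0907
   a -0.08 19 b 0.0066 h 0.0571
   a -0.06 21 b 0.0097 h 0.0636
   a -0.04 14 b 0.0026 h 0.0345
   a -0.02 13 b 0.0035 h 0.0191
   a 0.0 9 b 0.0027 h -0.0071
side rim a,b,h mid [np.float64(0.0043), np.float64(-0.0041), np.float64(0.0021)] 40
   a -0.1 22 b -0.015 h 0.0937
   a -0.08 29 b -0.0027 h 0.0756
   a -0.06 60 b -0.0031 h 0.0646
   a -0.04 34 b -0.0015 h 0.0403
   a -0.02 35 b -0.0004 h 0.0212
   a 0.0 17 b -0.0001 h 0.0073
```

View pics/k13.png

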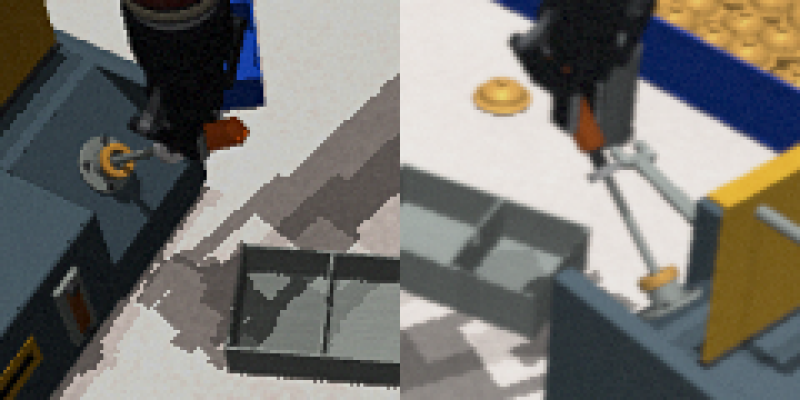

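Emit:
{"api": "play_rows", "payload": {
  "deltas": [
    [[-0.0003, -0.006, -0.006], 0],
    [[-0.0007, -0.013, -0.013], 0],
    [[-0.0013, -0.02, -0.02], 0],
    [[-0.002, -0.027, -0.027], 0],
    [[-0.0025, -0.033, -0.033], 0]
  ]
}}

```text
time: 18.92
tool_pos: [0.4969, -0.127, 0.1851]
tool_rot: [-0.0, 0.74, 0.673, -0.0]
contact_force: [-0.6, 2.9, -1.6]
gripper_width: 0.176
```

Emit:
{"api": "play_rows", "payload": {
  "deltas": [
    [[-0.0003, -0.003, -0.003], 0],
    [[-0.0006, -0.006, -0.006], 0],
    [[-0.0009, -0.009, -0.009], 0],
    [[-0.0012, -0.012, -0.012], 0]
  ]
}}

```text
time: 19.42
tool_pos: [0.4959, -0.1386, 0.1736]
tool_rot: [-0.0, 0.74, 0.673, -0.0]
contact_force: [-0.2, 3.7, -1.6]
gripper_width: 0.178
```

```bash
python3 chk.py 14; python3 rel.py 14 0 | grep -v tip
```

```text
19.425 [ 0.4959 -0.1386  0.1736] -5.380099711907224 [-0.2  3.7 -1.6] [ 1.14  0.09 -0.08] 0.17764088766800268
scene rim a,b,h mid [np.float64(-0.0), np.float64(0.0053), np.float64(-0.0054)] 32
   a -0.06 61 b 0.0111 h 0.0702
   a -0.04 6 b 0.0056 h 0.0097
   a -0.02 22 b 0.0108 h 0.0158
   a 0.0 5 b 0.0045 h -0.0151
side rim a,b,h mid [np.float64(0.0028), np.float64(-0.0034), np.float64(0.0027)] 36
   a -0.06 53 b -0.0141 h 0.0735
   a -0.04 139 b -0.0084 h 0.0707
   a -0.02 71 b -0.0031 h 0.0232
   a 0.0 20 b -0.0016 h 0.007
```

View pics/k14.png

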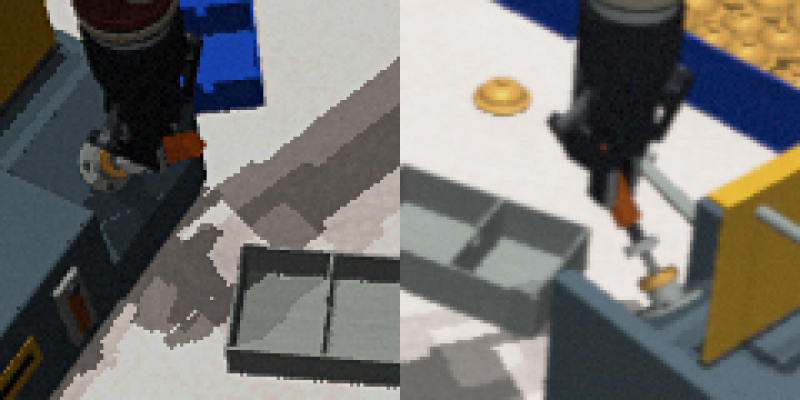

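Emit:
{"api": "play_rows", "payload": {
  "deltas": [
    [[-0.0001, -0.0014, -0.0014], 0],
    [[-0.0003, -0.0028, -0.0028], 0],
    [[-0.0004, -0.0042, -0.0042], 0],
    [[-0.0005, -0.0056, -0.0056], 0]
  ]
}}

```text
time: 20.02
tool_pos: [0.4954, -0.1442, 0.1681]
tool_rot: [-0.0, 0.74, 0.673, 0.0]
contact_force: [-0.7, 3.4, -1.3]
gripper_width: 0.175
```

Emit:
{"api": "play_rows", "payload": {
  "deltas": [
    [[-0.0001, -0.0007, -0.0007], 0],
    [[-0.0001, -0.0014, -0.0014], 0]
  ]
}}

```text
time: 20.27
tool_pos: [0.4953, -0.1455, 0.1667]
tool_rot: [-0.0, 0.74, 0.673, 0.0]
contact_force: [-0.3, 3.8, -0.7]
gripper_width: 0.176
```

```bash
python3 chk.py 15; python3 - <<'E'
import cv2,numpy as np
cv2.imwrite('pics/z15.png',cv2.resize(cv2.imread('pics/side15.png')[190:250,300:360],(600,600),interpolation=3))
E
```

```text
20.275 [ 0.4953 -0.1455  0.1667] -5.388464748092306 [-0.3  3.8 -0.7] [ 1.27  0.12 -0.13] 0.17570775150150067
```

View pics/z15.png

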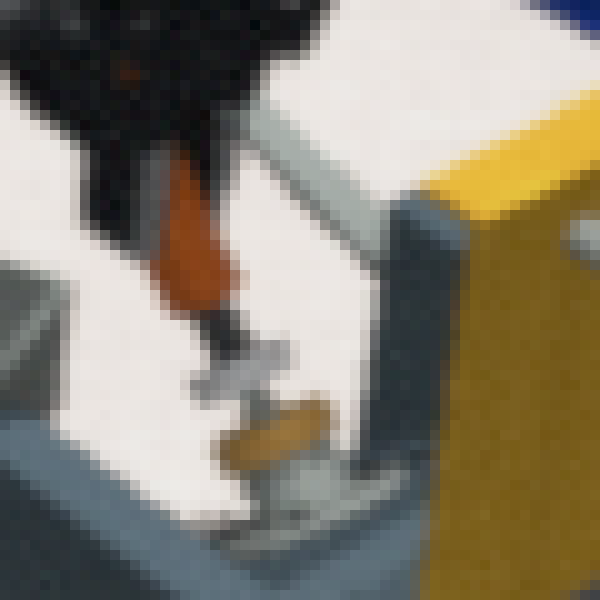

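Emit:
{"api": "play_rows", "payload": {
  "deltas": [
    [[-0.0001, -0.0014, -0.0014], 0],
    [[-0.0002, -0.0025, -0.0025], 0]
  ]
}}

```text
time: 20.62
tool_pos: [0.4952, -0.1483, 0.1643]
tool_rot: [0.0, 0.74, 0.673, -0.0]
contact_force: [0.5, 2.2, -1.8]
gripper_width: 0.171
```

Emit:
{"api": "play_rows", "payload": {
  "deltas": [
    [[-0.0001, -0.0007, -0.0007], 0],
    [[-0.0001, -0.0014, -0.0014], 0]
  ]
}}

```text
time: 20.88
tool_pos: [0.4951, -0.1496, 0.1629]
tool_rot: [0.0, 0.74, 0.673, -0.0]
contact_force: [-0.6, 3.4, -0.8]
gripper_width: 0.175
```

```bash
python3 chk.py 16; python3 - <<'E'
import cv2,numpy as np
cv2.imwrite('pics/z16.png',cv2.resize(cv2.imread('pics/side16.png')[190:250,300:360],(600,600),interpolation=3))
E
```

```text
20.875 [ 0.4951 -0.1496  0.1629] -5.383927348084085 [-0.6  3.4 -0.8] [ 0.88  0.02 -0.05] 0.1751169258381919
```

View pics/z16.png

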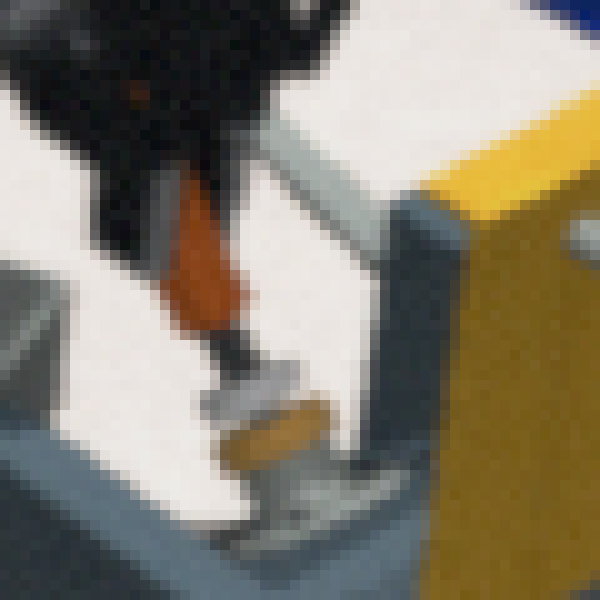

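Nearly seated; keep going in 1 mm steps watching the force.

Emit:
{"api": "play_rows", "payload": {
  "deltas": [
    [[-0.0001, -0.0007, -0.0007], 0],
    [[-0.0001, -0.0007, -0.0007], 0]
  ]
}}

```text
time: 21.22
tool_pos: [0.495, -0.1502, 0.1621]
tool_rot: [0.0, 0.74, 0.673, -0.0]
contact_force: [0.7, 2.2, -0.7]
gripper_width: 0.177
```

Emit:
{"api": "play_rows", "payload": {
  "deltas": [
    [[-0.0001, -0.0007, -0.0007], 0],
    [[-0.0001, -0.0007, -0.0007], 0]
  ]
}}

```text
time: 21.48
tool_pos: [0.4948, -0.1509, 0.1614]
tool_rot: [0.0, 0.74, 0.673, -0.0]
contact_force: [-0.6, 2.0, -2.1]
gripper_width: 0.17
```

Emit:
{"api": "play_rows", "payload": {
  "deltas": [
    [[-0.0001, -0.0007, -0.0007], 0],
    [[-0.0001, -0.0007, -0.0007], 0]
  ]
}}

```text
time: 21.72
tool_pos: [0.4947, -0.1516, 0.1607]
tool_rot: [0.0, 0.74, 0.673, -0.0]
contact_force: [0.8, 2.6, -0.8]
gripper_width: 0.171
```

```bash
python3 chk.py 17; python3 - <<'E'
import cv2,numpy as np
cv2.imwrite('pics/z17.png',cv2.resize(cv2.imread('pics/side17.png')[190:250,300:360],(600,600),interpolation=3))
E
```

```text
21.725 [ 0.4947 -0.1516  0.1607] -5.385082667365066 [ 0.8  2.6 -0.8] [ 0.74 -0.09 -0.04] 0.1708906610108461
```

View pics/z17.png

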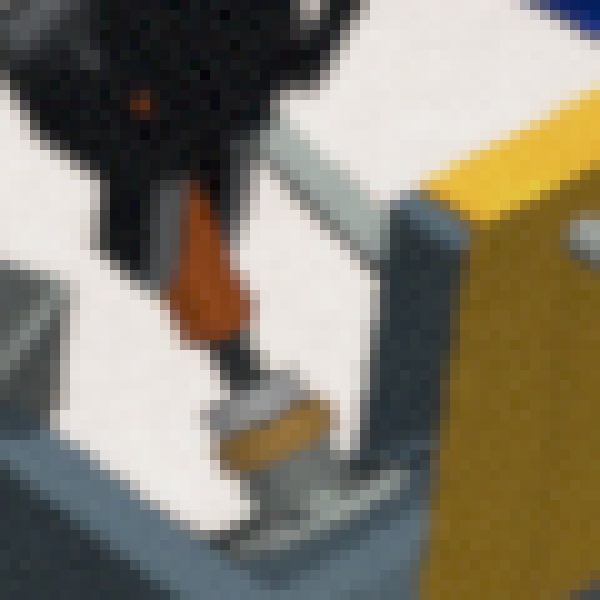

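Emit:
{"api": "play_rows", "payload": {
  "deltas": [
    [[-0.0001, -0.0007, -0.0007], 0],
    [[-0.0001, -0.0007, -0.0007], 0]
  ]
}}

```text
time: 22.08
tool_pos: [0.4947, -0.1519, 0.1604]
tool_rot: [-0.0, 0.74, 0.673, 0.0]
contact_force: [-0.9, 4.9, 1.7]
gripper_width: 0.178
```

Emit:
{"api": "play_rows", "payload": {
  "deltas": [
    [[-0.0001, -0.0007, -0.0007], 0],
    [[-0.0001, -0.0007, -0.0007], 0]
  ]
}}

```text
time: 22.32
tool_pos: [0.4948, -0.152, 0.1604]
tool_rot: [-0.001, 0.739, 0.673, 0.001]
contact_force: [-2.0, 7.8, 5.9]
gripper_width: 0.17
```

Emit:
{"api": "play_rows", "payload": {
  "deltas": [
    [[-0.0001, -0.0007, -0.0007], 0],
    [[-0.0001, -0.0007, -0.0007], 0]
  ]
}}

```text
time: 22.58
tool_pos: [0.4948, -0.1521, 0.1604]
tool_rot: [-0.001, 0.739, 0.673, 0.001]
contact_force: [-2.4, 10.6, 8.9]
gripper_width: 0.173
```

Emit:
{"api": "play_rows", "payload": {
  "deltas": [
    [[0, 0, 0], 0],
    [[0, 0, 0], 0],
    [[0.0003, 0.003, 0.003], 0]
  ]
}}

```text
time: 22.95
tool_pos: [0.4946, -0.1509, 0.1615]
tool_rot: [0.0, 0.739, 0.673, -0.001]
contact_force: [1.0, 0.7, -3.6]
gripper_width: 0.176
```

Emit:
{"api": "play_rows", "payload": {
  "deltas": [
    [[0.0005, 0.005, 0.005], 0],
    [[0.001, 0.011, 0.011], 0],
    [[0.0017, 0.018, 0.018], 0],
    [[0.0023, 0.025, 0.025], 0],
    [[0.003, 0.032, 0.032], 0]
  ]
}}

```text
time: 23.58
tool_pos: [0.4977, -0.1181, 0.1942]
tool_rot: [-0.0, 0.74, 0.673, -0.0]
contact_force: [-0.2, -0.4, -3.3]
gripper_width: 0.176
```

Emit:
{"api": "play_rows", "payload": {
  "deltas": [
    [[0.0006, 0.007, 0.007], 0],
    [[0.0013, 0.014, 0.014], 0],
    [[0.002, 0.021, 0.021], 0],
    [[0.0026, 0.028, 0.028], 0],
    [[0.0033, 0.035, 0.035], 0]
  ]
}}

```text
time: 24.2
tool_pos: [0.501, -0.0832, 0.2291]
tool_rot: [-0.0, 0.74, 0.673, -0.0]
contact_force: [0.2, 0.5, -3.0]
gripper_width: 0.171
```

Emit:
{"api": "play_rows", "payload": {
  "deltas": [
    [[0.0006, 0.007, 0.007], 0],
    [[0.0013, 0.014, 0.014], 0],
    [[0.002, 0.021, 0.021], 0],
    [[0.0026, 0.028, 0.028], 0],
    [[0.0033, 0.035, 0.035], 0]
  ]
}}

```text
time: 24.82
tool_pos: [0.5047, -0.0484, 0.2648]
tool_rot: [0.001, 0.74, 0.673, 0.0]
contact_force: [-0.7, -0.1, -1.8]
gripper_width: 0.173
```

Emit:
{"api": "play_rows", "payload": {
  "deltas": [
    [[0.001, 0.01, 0.01], 0],
    [[0.002, 0.02, 0.02], 0],
    [[0.003, 0.03, 0.03], 0],
    [[0.004, 0.04, 0.04], 0],
    [[0.004, 0.04, 0.04], 0]
  ]
}}

```text
time: 25.45
tool_pos: [0.5088, -0.008, 0.305]
tool_rot: [0.001, 0.739, 0.674, 0.001]
contact_force: [0.2, -0.1, -1.0]
gripper_width: 0.176
```

```bash
python3 chk.py 18; python3 rel.py 18 0
```

```text
25.45 [ 0.5088 -0.008   0.305 ] -5.315349169675045 [ 0.2 -0.1 -1. ] [0.06 0.05 0.  ] 0.1755897290129282
scene rim a,b,h mid [np.float64(-0.0023), np.float64(0.0004), np.float64(-0.0048)] 70
   a -0.1 9 b 0.005 h 0.0945
   a -0.08 19 b 0.0049 h 0.0789
   a -0.06 11 b 0.0041 h 0.0556
   a -0.04 7 b 0.0037 h 0.0449
  tip amax [-0.0422 -0.0408 -0.04   -0.0025 -0.0006]
side rim a,b,h mid [np.float64(0.0018), np.float64(-0.0031), np.float64(0.0024)] 43
   a -0.1 12 b -0.0006 h 0.0966
   a -0.08 34 b -0.0007 h 0.0841
   a -0.06 40 b -0.0004 h 0.0641
   a -0.04 21 b -0.0004 h 0.0504
  tip amax [-0.0404 -0.0388 -0.0379 -0.0039 -0.0011]
```

View pics/side18.png

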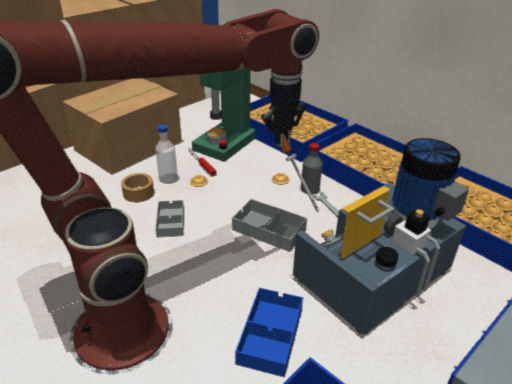

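View pics/scene18.png

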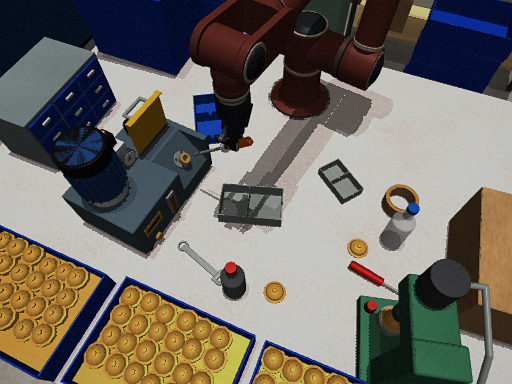

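Emit:
{"api": "play_rows", "payload": {
  "deltas": [
    [[0, 0, 0.02], 0],
    [[0.03, -0.01, 0.02], 0],
    [[0.06, -0.03, 0.02], 0],
    [[0.075, -0.0425, 0.018], 0],
    [[0.075, -0.0425, 0.015], 0]
  ]
}}

```text
time: 26.18
tool_pos: [0.584, -0.0522, 0.3192]
tool_rot: [0.0, 0.74, 0.673, -0.0]
contact_force: [-0.2, -0.4, -0.1]
gripper_width: 0.176
```

```bash
python3 - <<'E'
from h import *
s=status.state();print(s['time'],np.round(s['tool_pos'],4),yawof(s['tool_rot'])[0],np.round(s['contact_force'],1),s['gripper_width'])
ps=np.array(s['tool_pos']); ex=np.array([-.094,-.9956]); ey=np.array([.9956,-.094])
for n in ['scene','side']:
    p,d,c=shot(n,n+'19'); W=cloud(d,c); r=W[...,:2]-ps[:2]; a=r@ex; b=r@ey
    m=(d>0)&(a>.04)&(a<.17)&(abs(b)<.015)&(W[...,2]>.168)
    for lo in np.arange(.04,.17,.02):
        k=m&(a>=lo)&(a<lo+.02)
        if k.sum()>2: print(n,round(lo+.01,2),k.sum(),np.round(np.median(b[k]),4),np.round(np.median(W[k][:,2]),4))
    P=W[m]; i=np.argsort(a[m])[-3:]; print('tip',np.round(P[i],4))
    top=(d>0)&(W[...,0]>.54)&(W[...,0]<.60)&(W[...,1]<-.18)&(W[...,1]>-.24)&(W[...,2]<.17)&(W[...,2]>.15); print('tanktop z',np.median(W[top][:,2]))
a=np.hstack([cv2.resize(cv2.imread('pics/scene19.png')[90:240,120:270],(400,400),interpolation=3),cv2.resize(cv2.imread('pics/side19.png')[130:280,270:420],(400,400),interpolation=3)]); cv2.imwrite('pics/k19.png',a)
E
```

```text
26.175 [ 0.584  -0.0522  0.3192] -5.478490477536751 [-0.2 -0.4 -0.1] 0.17624449585111795
scene 0.05 175 0.0032 0.638
scene 0.07 19 0.0022 0.2637
scene 0.09 15 0.0021 0.2456
scene 0.11 14 0.0016 0.2268
scene 0.13 14 0.0012 0.2082
scene 0.15 5 0.0017 0.1966
tip [[ 0.5669 -0.1915  0.1987]
 [ 0.5703 -0.1929  0.1978]
 [ 0.5727 -0.1952  0.195 ]]
tanktop z 0.15893490355974038
side 0.05 185 -0.0034 0.5691
side 0.07 266 -0.003 0.5982
side 0.09 37 -0.0036 0.2476
side 0.11 38 -0.003 0.2271
side 0.13 36 -0.0029 0.2083
side 0.15 15 -0.0041 0.196
tip [[ 0.5657 -0.1977  0.1968]
 [ 0.5654 -0.1984  0.1941]
 [ 0.568  -0.1996  0.1936]]
tanktop z 0.15696700013583736
```

View pics/k19.png

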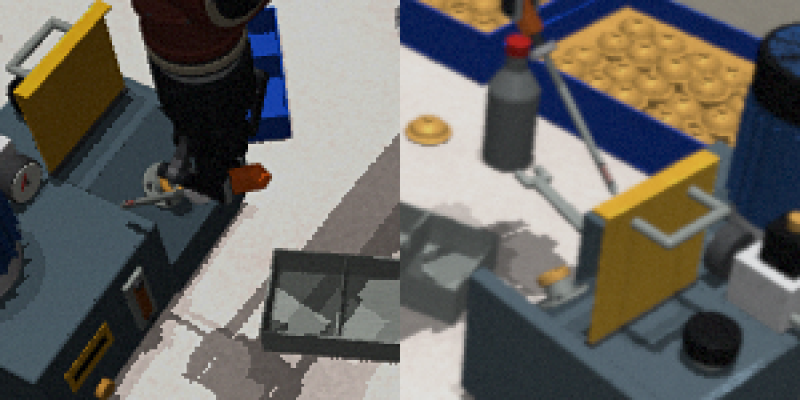

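Emit:
{"api": "play_rows", "payload": {
  "deltas": [
    [[0.01, 0, -0.008], 0],
    [[0.01, 0, -0.016], 0],
    [[0.01, 0, -0.022], 0],
    [[0.01, 0, -0.027], 0]
  ]
}}

```text
time: 26.78
tool_pos: [0.593, -0.0509, 0.291]
tool_rot: [-0.0, 0.739, 0.673, -0.0]
contact_force: [0.3, -1.0, -0.5]
gripper_width: 0.174
```

Emit:
{"api": "play_rows", "payload": {
  "deltas": [
    [[0, 0.004, -0.006], 0],
    [[0.001, 0.009, -0.012], 0],
    [[0.0015, 0.014, -0.018], 0],
    [[0.002, 0.019, -0.024], 0]
  ]
}}

```text
time: 27.28
tool_pos: [0.5955, -0.0316, 0.2677]
tool_rot: [0.0, 0.739, 0.673, 0.0]
contact_force: [-1.7, 0.9, 3.2]
gripper_width: 0.171
```

```bash
cat > lv.py <<'E'
from h import *
import sys
tag=sys.argv[1]
s=status.state();print(s['time'],np.round(s['tool_pos'],4),yawof(s['tool_rot'])[0],np.round(s['contact_force'],1),s['gripper_width'])
ps=np.array(s['tool_pos']); yw=np.deg2rad(yawof(s['tool_rot'])[0]-90); ex=np.array([np.cos(yw),np.sin(yw)]); ey=np.array([-ex[1],ex[0]])
for n in ['scene','side']:
    p,d,c=shot(n,n+tag); W=cloud(d,c); r=W[...,:2]-ps[:2]; a=r@ex; b=r@ey
    m=(d>0)&(a>.08)&(a<.225)&(abs(b)<.012)&(W[...,2]>float(sys.argv[2]))&(W[...,2]<ps[2]+.03)
    if m.sum()<5: print('none');continue
    k=m&(a<.2); P=np.polyfit(a[k],W[k][:,2],1); res=W[k][:,2]-np.polyval(P,a[k]); kk=abs(res)<.006; P=np.polyfit(a[k][kk],W[k][kk][:,2],1)
    print(n,m.sum(),'angle deg',np.round(np.rad2deg(np.arctan(P[0])),2),'z at tcp',round(P[1],4),'amax',np.round(np.percentile(a[m],98),4),'b',np.round(np.median(b[m]),4))
E
python3 lv.py 20 .168
```

```text
27.275 [ 0.5955 -0.0316  0.2677] -5.374745380786211 [-1.7  0.9  3.2] 0.17148158111031117
scene 62 angle deg -35.79 z at tcp 0.281 amax 0.1539 b 0.0013
side 112 angle deg -34.68 z at tcp 0.2804 amax 0.1555 b -0.003
```

Emit:
{"api": "play_rows", "payload": {
  "deltas": [
    [[0.001, 0.008, -0.0125], 0],
    [[0.0015, 0.015, -0.0255], 0],
    [[0.002, 0.0215, -0.039], 0],
    [[0.0025, 0.027, -0.053], 0],
    [[0.003, 0.031, -0.067], 0]
  ]
}}

```text
time: 28.0
tool_pos: [0.5982, -0.0007, 0.1993]
tool_rot: [-0.0, 0.739, 0.673, -0.0]
contact_force: [0.0, 1.7, 2.1]
gripper_width: 0.174
```

```bash
python3 lv.py 21 .165
```

```text
28.0 [ 0.5982 -0.0007  0.1993] -5.364988709926437 [0.  1.7 2.1] 0.1738480621753331
scene 106 angle deg -14.56 z at tcp 0.2141 amax 0.188 b 0.0009
side 115 angle deg -13.75 z at tcp 0.2135 amax 0.1805 b -0.0027
```

Emit:
{"api": "play_rows", "payload": {
  "deltas": [
    [[0, 0.003, -0.014], 0],
    [[0.0005, 0.005, -0.028], 0],
    [[0.0005, 0.006, -0.041], 0],
    [[0.0005, 0.0065, -0.052], 0]
  ]
}}

```text
time: 28.6
tool_pos: [0.5986, 0.0054, 0.1475]
tool_rot: [-0.0, 0.74, 0.673, -0.0]
contact_force: [-0.4, 0.4, 2.1]
gripper_width: 0.179
```

```bash
python3 lv.py 22 .161; python3 - <<'E'
import cv2,numpy as np
a=np.hstack([cv2.resize(cv2.imread('pics/scene22.png')[110:260,120:270],(400,400),interpolation=3),cv2.resize(cv2.imread('pics/side22.png')[130:280,250:400],(400,400),interpolation=3)]); cv2.imwrite('pics/k22.png',a)
E
```

```text
28.6 [0.5986 0.0054 0.1475] -5.379884264039472 [-0.4  0.4  2.1] 0.1786109780062586
scene 125 angle deg -0.19 z at tcp 0.1643 amax 0.2112 b 0.0004
side 94 angle deg 0.76 z at tcp 0.1629 amax 0.1858 b -0.0031
```

View pics/k22.png

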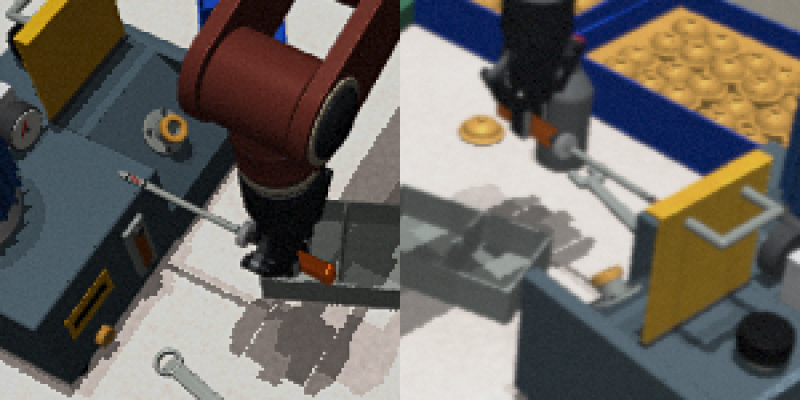

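Emit:
{"api": "play_rows", "payload": {
  "deltas": [
    [[0, 0, 0.02], 0],
    [[0, 0, 0.05], 0],
    [[-0.015, 0.05, 0.07], 0],
    [[-0.035, 0.1, 0.07], 0],
    [[-0.05, 0.14, 0.07], 0]
  ]
}}

```text
time: 29.32
tool_pos: [0.5485, 0.147, 0.221]
tool_rot: [0.0, 0.74, 0.673, 0.001]
contact_force: [-0.3, -0.5, -1.2]
gripper_width: 0.176
```

Emit:
{"api": "play_rows", "payload": {
  "deltas": [
    [[-0.01, 0.04, 0], 0],
    [[-0.02, 0.075, 0], 0],
    [[-0.026, 0.089, 0], 0],
    [[-0.026, 0.089, 0], 0],
    [[-0.026, 0.089, 0], 0]
  ]
}}

```text
time: 29.95
tool_pos: [0.5232, 0.2335, 0.219]
tool_rot: [0.0, 0.74, 0.673, 0.0]
contact_force: [0.3, 1.0, -1.4]
gripper_width: 0.175
```

```bash
python3 lv.py 23 .19; python3 - <<'E'
from h import *
for n in ['scene','side']:
    z=np.load('pics/%s23.npz'%n); c={'mtx':z['K'],'world_from_camera':z['T']}; W=cloud(z['d'],c); m=(z['d']>0)&(abs(W[...,2]-.045)<.007)&(abs(W[...,0]-.5)<.1)&(abs(W[...,1]-.02)<.14)
    z0=np.load('pics/%s0.npz'%n); W0=cloud(z0['d'],c); m0=(z0['d']>0)&(abs(W0[...,2]-.045)<.007)&(abs(W0[...,0]-.5)<.1)&(abs(W0[...,1]-.02)<.14)
    for M,w in((m0,W0),(m,W)): P=w[M];print(n,M.sum(),np.round(np.percentile(P[:,:2],[2,98],axis=0),3).tolist())
    yw=(W[...,2]>.17)&(W[...,2]<.3)&(abs(W[...,0]-.48)<.07)&(W[...,1]<-.27)&(W[...,1]>-.33); hsv=cv2.cvtColor(z['p'],cv2.COLOR_BGR2HSV); yw&=(hsv[...,0]>20)&(hsv[...,0]<32)&(hsv[...,1]>150)
    P=W[yw]; print('cover slope dy/dz',np.polyfit(P[:,2],P[:,1]-(-.0958)*0+P[:,0]*.0958,1)[0] if len(P)>10 else None,len(P))
E
```

```text
29.95 [0.5232 0.2335 0.219 ] -5.4459465848769275 [ 0.3  1.  -1.4] 0.17484768140178353
scene 157 angle deg -0.26 z at tcp 0.235 amax 0.2055 b 0.0008
side 107 angle deg -0.1 z at tcp 0.2357 amax 0.2092 b -0.0027
scene 468 [[0.43, -0.077], [0.579, 0.155]]
scene 342 [[0.43, -0.077], [0.58, 0.125]]
cover slope dy/dz 0.07780506149257418 567
side 658 [[0.428, -0.08], [0.578, 0.153]]
side 510 [[0.427, -0.081], [0.578, 0.122]]
cover slope dy/dz 0.059807325996926446 1503
```

View pics/scene23.png

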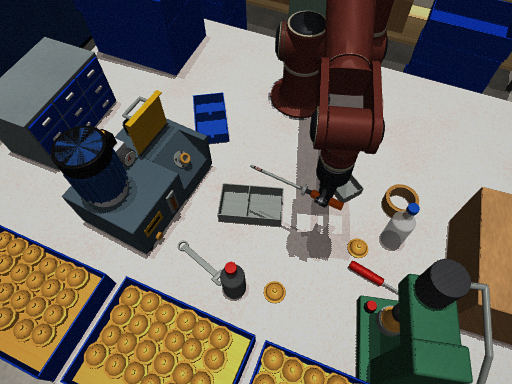

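View pics/side23.png

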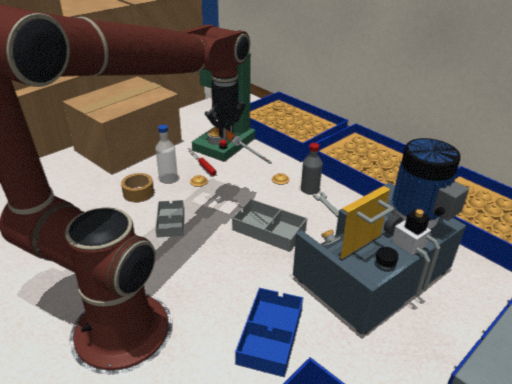

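Emit:
{"api": "play_rows", "payload": {
  "deltas": [
    [[0, 0, 0], 0],
    [[0, 0, 0], 0],
    [[0, 0, 0], 0]
  ]
}}

```text
time: 30.42
tool_pos: [0.5229, 0.2342, 0.2186]
tool_rot: [-0.0, 0.74, 0.673, -0.0]
contact_force: [0.0, 0.4, -1.3]
gripper_width: 0.17
```

```bash
python3 - <<'E'
from h import *
s=status.state();print(s['time'],np.round(s['tool_pos'],4),np.round(s['joint_vel'],3),s['gripper_width']); print(ticket.job_done())
E
```

```text
30.425 [0.5229 0.2342 0.2186] [ 0.004 -0.001  0.     0.     0.    -0.001] 0.16970889307323345
the job is handed in; nothing more can be done
None
```

I did the whole oil check and handed the job in at about 30 s of the 72 s. The hand-in reports no verdict.

- **Cover:** I folded it upright by its handle and released it. It stands at about 1.50 to 1.55 rad by two rough estimates. Both are inside the 1.37 to 1.77 band.
- **Dipstick in and out:** The tool always points down. I therefore turned the dipstick to 45° between the fingers, with its tip held in the neck's mouth, and slid it down with about 2–5 N. The collar stopped on the rim: motion ended and the force rose to about 14 N, against the 40 N limit. I then drew it right out.
- **Levelling:** I brought it level again by pressing the tip lightly, at about 4 N or less, on the tank top beside the bay.
- **Last checks:** The rod is within about 0.5° of level and about 0.23 m up, at rest and touching nothing. The tip is at about (0.503, 0.021), near the middle of the drip tray. The marks were last clearly seen facing up on the tank top, and the grip did not change after that. The tray and the other objects show no movement.

The side and scene cameras disagreed by about 4 mm sideways; it did not matter for the fit, and no check failed.

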